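Gauge a heat-sink blank on the flip stop

ROBOT

A 6-joint arm with a two-finger parallel gripper is mounted at the origin on the work surface. World frame = base frame: x ahead of the robot, y to its left, z up, the work surface at z = 0. Lengths are in m, angles in rad, forces in N, time in s.
With the tool pointing down it reaches from about 0.3 to 0.875 m from the base axis. Payload 6.4 kg.
Tool frame: the origin (TCP) lies between the finger pads; the fingertips stand 11 mm ahead of it and the grasp point (between the pads) lies 8 mm behind it (ctrl.tcp_to_tips is the y of the fingertips in the tool frame, in m); y points along the fingers, x is the direction in which the jaws open and shut, and the axes are right-handed (so a half turn about y gives the same grasp; the last joint's range is limited). The gripper opens to 85 mm and grips with 20 to 120 N. Pads are 22 mm wide; open, the fingers measure 114 mm over their backs; the gripper's body (76 mm by 85 mm) begins 54 mm behind the grasp point. The pads swing forward as they close: fully open they stand 13 mm farther back than shut.
Start: joints at [0.951, 0.181, 1.607, -0, 1.354, -0.206], TCP at [0.231, 0.526, 0.242] pointing down, gripper open.
Joint ranges: [-2.99, 2.99], [-0.89, 2.07], [0.3, 2.58], [-1.14, 4.28], [0, 2.63], [-3.12, 3.12]. Speed limits (rad/s): [2.57, 2.57, 3.01, 3.14, 3.14, 3.14].

INTERFACE

Orientations are given as a unit quaternion [w, x, y, z].
In Python, from bench import ctrl gives the robot as it stands.
- The arm moves only by the tool apply_moves, never from a script. Its argument "plan" is text: rows parted by semicolons, each of 7 numbers parted by spaces: the shift along the tool's x, y, z each as a share of 0.05 m, from -1 to 1, then the turn, a rotation vector about the tool's x, y, z each as a share of 0.12 rad, from -1 to 1, then the opening, from 0 (shut) to 1 (fully open). In form: dx dy dz wx wy wz claw; .... A call has exactly 5 rows; each row shifts and turns the commanded pose from where the row before left it, along the tool's axes as they then stand; what a row does not reach is not made up. A row lasts 1/10 s, in which the tool goes at most 50 mm and 8.59 degrees, less where a joint would pass 70% of its speed; a pose out of reach is approached as far as the arm can. A call with a number of a shift or a turn outside -1 to 1 is refused whole. A call with a gripper value outside its range is refused whole. The fingers move at their own pace and stop on an object; the grip force is fixed at half the most. Time passes only in rows, so rows that do not move let the fingers close, or fill a call up. It gives the time, the measured TCP pose, the force and the opening at its end, in the units of the state.
- ctrl.get_obs(): the state, without advancing time (a new reading comes with each control period).
- ctrl.camera(name): name is "side" or "top"; returns the picture (384x512x3 uint8, red, green, blue); there is no depth.
- ctrl.get_calibration(name): a dict with "intrinsics" (3x3 intrinsics, pixels), "R" (3x3) and "t" (3): a world point X has camera coordinates R X + t. Camera axes: x right, y down, z forward; pixel columns grow to the right and rows downward; lengths in m; the calibration is good to about 2 mm. A picture is of the moment at which its call begins. get_calibration takes no time and is no camera call.
- ctrl.hand_in(): hands the job in, once; it reports no verdict.
Trained networks look in the newest picture that a camera, given by its name, has taken for a name from the list of things; names that differ only in an ending like _2 or _b are one class to them, and where a whole thing is asked for, a point or a joint stands for the part that bears it (a point fixed in the world has none). Each returns a list of dicts, best first, with "score" (0 to 1); they miss things now and then, are a little off and sometimes report something else, mostly with a low value. They report only what shows in the picture. A call takes as long as a camera call. They do not tell look-alikes from the thing itself.
- ctrl.recognise(camera, target): "point" ([x, y, z] in m, in world coordinates, good to about 4 mm: the middle of the surface that is visible of it).
The state is a dict: "time_s": time; "q": joint angles; "dq": joint speeds; "joint_efforts": joint torques, N m; "eef_pos": TCP position; "eef_rot": TCP orientation; "wrist_force": force on the tool from outside, world axes, zero at the start; "torque": the same for the moment, N m; "opening": opening from 0.0 (shut) to 1.0 (fully open).
Only numpy, scipy, OpenCV 4.12 (cv2) and the standard library are available. Lean on these libraries where they do the work, as an engineer would, in place of code of your own. Each camera call takes 0.05 s, during which the arm holds its last target.

TASK

Flip the yellow stop down on the fence of the gauging jig, and lay the aluminium heat-sink blank flat on the jig's bed, long side flush against the fence and its end butted against the lowered stop's left-hand side (left as the robot sees it). Then let go of the blank and flip the yellow stop back up, leaving the blank where it was gauged. Leave the blue stop up and the other things on the bench where they are.

Things in the scene. Friction and masses are not known exactly. Their poses are not given: they have to be found in the camera images.
- jig: gauging jig fixed to the bench: grey bed 136 x 400 mm, top 15 mm above the bench; along its far side an aluminium fence 24 mm thick, top 39 mm above the bench. Origin on the bench in the plane of the fence's robot-side face; x away from the robot, square to the fence, y along the fence to the robot's left. The bed shows from x = -110 to 0 and y = -190 to +210 mm. Work lies on the robot's side.
- yellow_stop: yellow flip stop's dark steel carrier, fixed on the fence. Axes as the jig's. Origin on the bench top, in the plane of the fence's robot-side face, at mid-width of the leaf. The leaf's hinge axis runs along y at x = +16, z = +49 mm. The yellow and blue stops differ in colour only and stand 120 mm or more apart along the fence; which is the left one varies.
- yellow_leaf (a joint): hinge of the yellow leaf, rad: 0 = flipped down, level across the fence towards the robot; 1.57 = upright; 1.85 = leaning back on its limit (up). Light friction: past upright it stays up, well short of upright it falls down by its weight (120 g).
- yellow_knob (a point): centre of the black knob at the yellow leaf's free end: cylinder 20 mm in diameter, 26 mm long along the hinge (stop's y), 101 mm from the hinge axis. Pinched on its flat ends (26 mm apart) it swivels between the fingers as the leaf swings. At joint angle q: stop x = 16 - 101 cos q, z = 49 + 101 sin q (mm). When down it is 85 mm in front of the fence face, 49 mm above the bench.
- yellow_gauge (a point): centre of the gauging face: the left-hand side of the nose under the yellow leaf, flat, 46 x 28 mm. Leaf and nose are 16 mm wide (y). When the leaf is down this face stands at stop y = +8 mm, from 4 to 50 mm in front of the fence face and from 2.5 mm above the bed upwards; the blank's end butts against it.
- blue_stop: blue flip stop's dark steel carrier, fixed on the fence. Axes as the jig's. Origin on the bench top, in the plane of the fence's robot-side face, at mid-width of the leaf. The leaf's hinge axis runs along y at x = +16, z = +49 mm. The yellow and blue stops differ in colour only and stand 120 mm or more apart along the fence; which is the left one varies.
- blue_leaf (a joint): hinge of the blue leaf, rad: 0 = flipped down, level across the fence towards the robot; 1.57 = upright; 1.85 = leaning back on its limit (up). Light friction: past upright it stays up, well short of upright it falls down by its weight (120 g).
- blue_knob (a point): the same point of the blue leaf, which is alike and stays up.
- sink_center (a point): centre (30.5 mm above its underside) of the loose aluminium heat-sink blank, about 0.34 kg: base 56 (x) x 120 (y) x 8 mm, a full-length upright rib 10 mm thick in x along its middle, top 61 mm above the underside (grip here), fins 21 mm high out to the edges. Same either way round. Starts left or right of the jig. Gauged: 28 mm in front of the fence face, 68 mm left of the yellow stop's origin.
- transformer_center (a point): bystander: loose transformer, steel and copper, on a foot 70 x 85 mm, 50 mm tall; point at its centre. It starts on the side of the jig where the blank is not.
- meter_center (a point): bystander: loose yellow hand multimeter 150 x 75 x 34 mm, lying flat; point at its centre.
- driver_grip (a point): bystander: screwdriver 180 mm long, lying on the bench beyond the right-hand end of the jig; point in its handle.
- jar: bystander: glass jar with a red lid, 60 mm across, 75 mm tall; origin at the centre of its underside.
Not all that is in view belongs to the job. What is shaped like the part that bears sink_center but purple or red is not meant.

How it is judged:
On the way, in this order (a step that is already met when the one before it is completed fails the run):
1. the yellow stop is flipped fully down (value of joint yellow_leaf below 0.06 rad), for 0.2 s.
2. the blank lies gauged against the fence and against the left side of the lowered yellow stop (y of sink_center in the frame of yellow_stop between 0.0655 and 0.071 m and x of sink_center in the frame of yellow_stop between -0.031 and -0.0255 m and z of sink_center in the frame of yellow_stop between 0.042 and 0.049 m and angle between the y axis of sink_center and the y axis of yellow_stop, either way round below 0.05 rad and angle between sink_center's own z axis and vertical below 0.05 rad and value of joint yellow_leaf below 0.06 rad), for 0.2 s.
At the end, for the whole second after the job is handed in: Yellow and blue leaves up (beyond 1.45 rad), yellow at rest; the blank lies still, flat and parallel to the fence within 0.05 rad, its centre 25.5 to 31 mm in front of the fence face and 65.5 to 71 mm left of the yellow stop's origin (within about 3 mm of touching both) (y of sink_center in the frame of yellow_stop between 0.0655 and 0.071 m and x of sink_center in the frame of yellow_stop between -0.031 and -0.0255 m and z of sink_center in the frame of yellow_stop between 0.042 and 0.049 m and angle between the y axis of sink_center and the y axis of yellow_stop, either way round below 0.05 rad and angle between sink_center's own z axis and vertical below 0.05 rad and value of joint each of yellow_leaf, blue_leaf above 1.45 rad and velocity of joint yellow_leaf between -0.1 and 0.1 rad/s and linear speed of sink below 0.02 m/s).
It fails at once if the blue stop is pulled down (value of joint blue_leaf below 1.2 rad).
It fails at once if the transformer is moved more than 40 mm (distance of transformer_center from where it was at the start of the episode above 0.04 m).
It fails at once if the meter is moved more than 40 mm (distance of meter_center from where it was at the start of the episode above 0.04 m).
It fails at once if the driver is moved more than 40 mm (distance of driver_grip from where it was at the start of the episode above 0.04 m).
It fails at once if the jar is moved more than 40 mm (distance of jar from where it was at the start of the episode above 0.04 m).
It also fails if it takes over 72 s, if anything falls off the work surface, if the arm or the gripper's body presses on something with over 40 N, if the wrist force passes 120 N, or if a joint passes its speed limit or range.

## Working session

There is one attempt and no reset: what is moved stays moved. The work goes in short steps, Python scripts to look and compute and a tool call to move; the robot and the scene stay as the last step left them, time stands still between calls to the robot, and variables do not carry over. Pictures are saved under pics/ and viewed, and the job is handed in when it is done.

Besides the shell and the picture viewer there is one more tool, called after "Emit:" as name(argument=value, ...) on one line, values as JSON. apply_moves: Moves the arm, as the interface text tells. Shift numbers are shares of 0.05 m and turn numbers shares of 0.12 rad, none past 1 either way. Its arguments: {"type":"object","properties":{"plan":{"type":"string"}},"required":["plan"]}

```bash
ls; mkdir -p pics; python3 - <<'E'
from bench import ctrl
import cv2,numpy as np
np.set_printoptions(precision=4,suppress=True)
o=ctrl.get_obs();print(o)
print(ctrl.tcp_to_tips)
for n in("side","top"):
    im=ctrl.camera(n);cv2.imwrite(f"pics/{n}0.png",im[:,:,::-1])
    c=ctrl.get_calibration(n);print(n,c)
    for t in["sink_center","yellow_knob","yellow_stop","yellow_gauge","blue_knob","blue_stop","jig","transformer_center","meter_center","driver_grip","jar"]:
        r=ctrl.recognise(n,t)
        print(n,t,[(np.round(d["point"],3).tolist(),round(d["score"],2)) for d in r[:4]])
E
```

```text
pics
{'time_s': 0.0, 'q': array([ 0.9507,  0.1816,  1.608 , -0.    ,  1.3538, -0.2063]), 'dq': array([-0.0007,  0.0004, -0.0004,  0.0009,  0.002 , -0.0003]), 'joint_efforts': array([ -0.0005, -44.4885, -35.1335,  -0.0005,   0.0095,   0.    ]), 'eef_pos': array([0.2309, 0.526 , 0.2414]), 'eef_rot': array([-0.5918,  0.5923,  0.3861, -0.3872]), 'wrist_force': array([-0.7856, -0.0765, -0.4793]), 'torque': array([ 0.0438, -0.0352,  0.0409]), 'opening': 0.9990989785238628}
0.011
side {'intrinsics': array([[450.9671,   0.    , 252.2678],
       [  0.    , 450.9671, 193.9798],
       [  0.    ,   0.    ,   1.    ]]), 'R': array([[ 0.8663, -0.4995,  0.0091],
       [-0.3188, -0.5666, -0.7598],
       [ 0.3846,  0.6553, -0.6501]]), 't': array([-0.4187,  0.2199,  1.4169])}
side sink_center [([0.272, -0.497, 0.02], 0.88), ([0.405, -0.38, 0.021], 0.7), ([0.26, -0.328, 0.022], 0.64)]
side yellow_knob [([0.588, 0.042, 0.111], 0.74), ([0.589, -0.114, 0.111], 0.41)]
side yellow_stop [([0.588, 0.04, 0.1], 0.64)]
side yellow_gauge [([0.591, -0.117, 0.102], 0.75), ([0.59, 0.041, 0.109], 0.72)]
side blue
[... 586 characters left out ...]
-0.0011,  0.5187,  1.4982])}
top sink_center [([0.272, -0.49, 0.024], 0.89), ([0.41, -0.366, 0.014], 0.85), ([0.267, -0.315, 0.019], 0.75)]
top yellow_knob [([0.59, 0.049, 0.123], 0.65)]
top yellow_stop [([0.588, 0.046, 0.116], 0.61)]
top yellow_gauge [([0.59, 0.05, 0.123], 0.58)]
top blue_knob [([0.591, -0.105, 0.122], 0.49)]
top blue_stop [([0.586, -0.107, 0.118], 0.72), ([0.597, 0.503, 0.03], 0.47), ([0.408, -0.365, 0.014], 0.43)]
top jig [([0.527, 0.039, 0.012], 0.92)]
top transformer_center [([0.446, 0.349, 0.049], 0.56)]
top meter_center [([0.6, 0.502, 0.031], 0.94), ([0.595, -0.106, 0.124], 0.51)]
top driver_grip [([0.684, -0.401, 0.016], 0.51)]
top jar [([0.698, 0.332, 0.071], 0.83)]
```

View pics/side0.png

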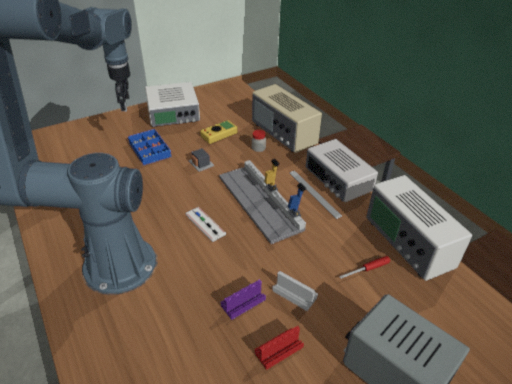

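View pics/top0.png

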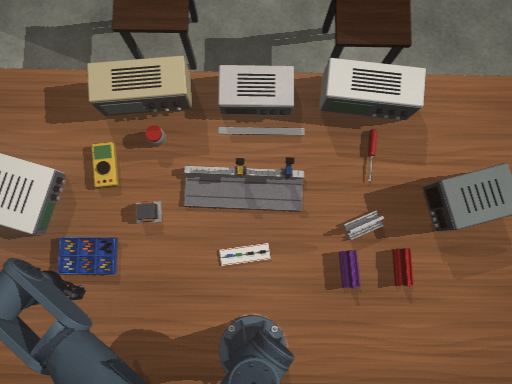

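Candidates for the blank: the aluminium one at side (294,291) / top (364,226), the purple look-alike at side (243,299) / top (349,268), and the red one at side (279,346) / top (402,266). I choose the aluminium one and check it, the jig and the stops in close crops.

```bash
python3 - <<'E'
import cv2,numpy as np
t=cv2.imread("pics/top0.png");s=cv2.imread("pics/side0.png")
def crop(im,x0,y0,x1,y1,k):return cv2.resize(im[y0:y1,x0:x1],None,fx=k,fy=k,interpolation=cv2.INTER_CUBIC)
cv2.imwrite("pics/c_top_sink.png",crop(t,335,200,395,245,10))
cv2.imwrite("pics/c_top_jig.png",crop(t,175,145,315,220,5.5))
cv2.imwrite("pics/c_side_sink.png",crop(s,265,260,325,320,9))
cv2.imwrite("pics/c_side_jig.png",crop(s,212,150,312,245,6))
E
```

```text
(no output)
```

View pics/c_top_sink.png

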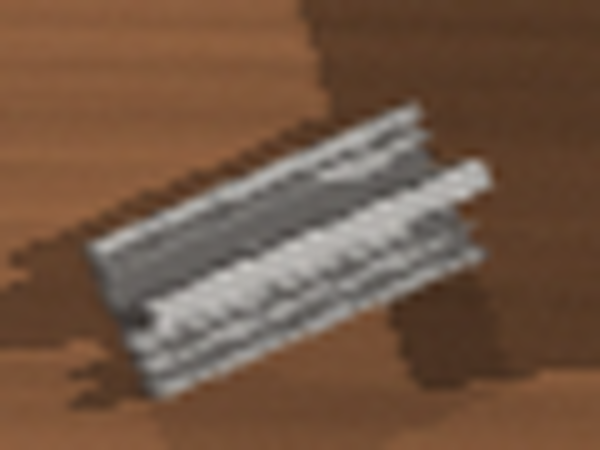

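View pics/c_top_jig.png

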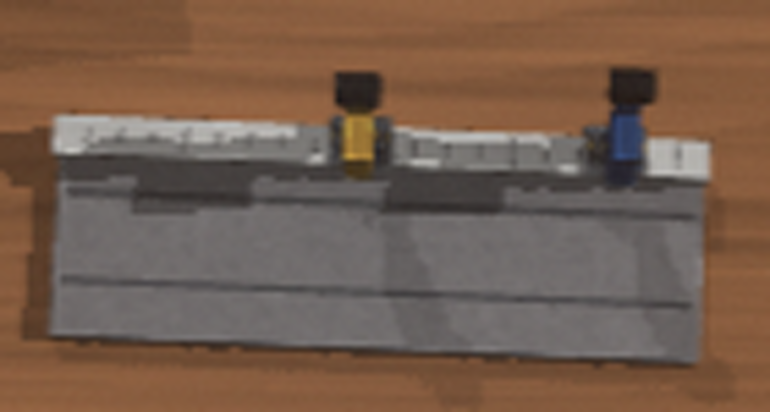

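View pics/c_side_sink.png

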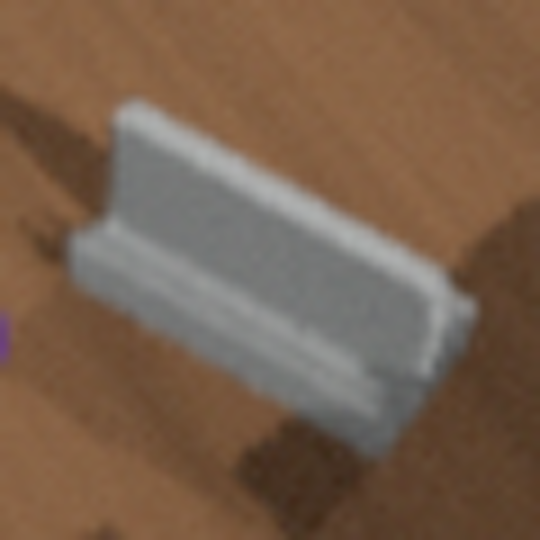

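View pics/c_side_jig.png

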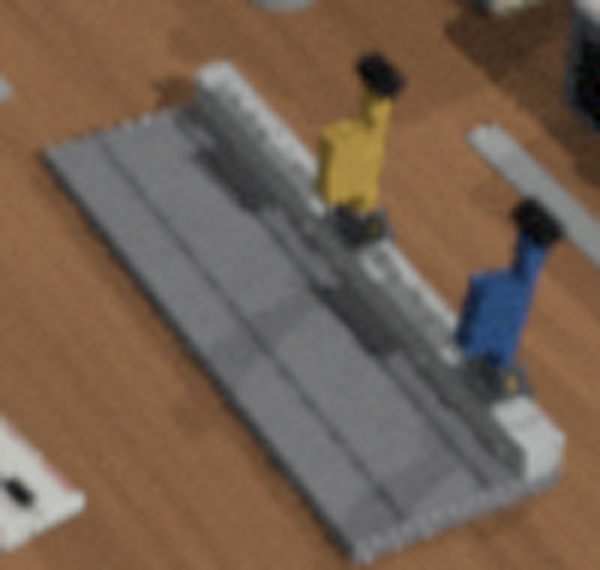

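Both crops agree: the aluminium blank stands upright on its base (rib up), and both leaves are up. Yellow is the left stop (top crop about (358,90)), blue the right (632,85). Now I'll fit the poses from keypoints in both views.

```bash
cat > h.py <<'E'
from bench import ctrl
import numpy as np
from scipy.optimize import least_squares
from scipy.spatial.transform import Rotation as Ro
np.set_printoptions(precision=4,suppress=True)
def proj(n,P):
    c=ctrl.get_calibration(n);p=np.asarray(P)@np.array(c["R"]).T+np.array(c["t"])
    p=p@np.array(c["intrinsics"]).T
    return p[...,:2]/p[...,2:]
def ray(n,uv,z):
    c=ctrl.get_calibration(n);R=np.array(c["R"]);t=np.array(c["t"]);K=np.array(c["intrinsics"])
    d=R.T@np.linalg.solve(K,[uv[0],uv[1],1.]);o=-R.T@t
    return o+d*(z-o[2])/d[2]
def tf(p,P):
    c,s=np.cos(p[2]),np.sin(p[2]);P=np.asarray(P,float)
    return np.stack([p[0]+c*P[:,0]-s*P[:,1],p[1]+s*P[:,0]+c*P[:,1],P[:,2]],1)
E
cat > fit.py <<'E'
from h import *
T=lambda u,v:(175+u/5.5-.5+.5/5.5,145+v/5.5-.5+.5/5.5)
S=lambda u,v:(212+u/6-.5+.08,150+v/6-.5+.08)
# name: cam, px, local (x,y,z)
J=[("top",T(52,337),(-.110,.210,.015)),("top",T(697,362),(-.110,-.190,.015)),("top",T(55,153),(0,.210,.039)),("top",T(709,179),(0,-.190,.039)),
("top",T(55,117),(.024,.210,.039)),("top",T(710,142),(.024,-.190,.039)),
("side",S(45,153),(-.110,.210,.015)),("side",S(357,549),(-.110,-.190,.015)),("side",S(198,74),(0,.210,.039)),("side",S(530,443),(0,-.190,.039)),]
K=[("top",T(358,90),0,(.0438,.146)),("top",T(632,86),1,(.0438,.146)),("side",S(380,76),0,(.0438,.146)),("side",S(537,223),1,(.0438,.146))]
def res(p):
    r=[proj(n,tf(p,[L])[0])-np.array(u) for n,u,L in J]
    r+=[proj(n,tf(p,[(L[0],p[3+i],L[1])])[0])-np.array(u) for n,u,i,L in K]
    return np.array(r)
s=least_squares(lambda p:res(p).ravel(),[.59,.04,0,0,-.15],loss="soft_l1")
print(s.x);print(res(s.x))
p=s.x
print("yellow origin",tf(p,[(0,p[3],0)]),"blue",tf(p,[(0,p[4],0)]))
# sink
T=lambda u,v:(335+u/10-.45,200+v/10-.45)
S=lambda u,v:(265+u/9-.45,260+v/9-.45)
b=[("top",T(157,318),(0,.06,.061)),("top",T(482,172),(0,-.06,.061)),("side",S(131,108),(0,.06,.061)),("side",S(441,283),(0,-.06,.061)),
("side",S(378,458),(-.028,-.06,0)),("side",S(70,255),(-.028,.06,.015)),("top",T(157,396),(-.028,.06,.008)),("top",T(95,248),(.028,.06,.021))]
rs=lambda q:np.array([proj(n,tf(q,[L])[0])-np.array(u) for n,u,L in b])
s=least_squares(lambda q:rs(q).ravel(),[.408,-.37,-.4],loss="soft_l1");print("sink",s.x);print(rs(s.x))
E
python3 fit.py
```

```text
[ 0.5722  0.0239 -0.026   0.025  -0.1306]
[[-0.5163  0.2735]
 [ 0.74    0.4608]
 [-0.1952  0.3765]
 [ 0.2563  0.4407]
 [ 0.2133 -0.1429]
 [ 0.2598  0.0996]
 [-0.8874 -0.4172]
 [-0.7631  0.3366]
 [-1.1764 -0.1658]
 [-0.7787  1.6948]
 [-0.1228 -5.0851]
 [-0.2374 -2.3564]
 [ 3.7132 -0.7496]
 [ 1.8796 -0.3898]]
yellow origin [[0.5728 0.0488 0.    ]] blue [[ 0.5688 -0.1067  0.    ]]
sink [ 0.414  -0.3686  0.4261]
[[-0.2999 -0.0578]
 [ 0.3647 -0.2097]
 [-0.956   0.0769]
 [ 0.3467  0.2357]
 [ 0.3946  0.4359]
 [-0.0754 -0.2008]
 [-0.2462  0.2954]
 [-0.2729 -0.3518]]
```

```bash
cat >> fit.py <<'E'
print("---q")
for i in (0,1):
    ks=[k for k in K if k[2]==i]
    f=lambda a:np.concatenate([proj(n,tf(p,[(.016-.101*np.cos(a[1]),a[0],.049+.101*np.sin(a[1]))])[0])-np.array(u) for n,u,_,_ in ks])
    s=least_squares(f,[p[3+i],1.7]);print(i,s.x,f(s.x), tf(p,[(.016-.101*np.cos(s.x[1]),s.x[0],.049+.101*np.sin(s.x[1]))]),"origin",tf(p,[(0,s.x[0],0)]))
E
python3 fit.py | sed -n '/---q/,$p'
```

```text
---q
0 [0.0236 1.6826] [ 0.0523 -0.0657 -0.0903 -0.0186] [[0.6    0.0468 0.1494]] origin [[0.5728 0.0475 0.    ]]
1 [-0.1314  1.7687] [-0.011   0.0304  0.0343 -0.0151] [[ 0.6046 -0.1084  0.148 ]] origin [[ 0.5687 -0.1075  0.    ]]
```

```bash
cat >> h.py <<'E'
JIG=np.array([.5722,.0239,-.026]); YY=.0236
def jp(x,y,z): # yellow-stop frame -> world
    return tf(JIG,[(x,YY+y,z)])[0]
def Rm():
    w=ctrl.get_obs()["eef_rot"];return Ro.from_quat([w[1],w[2],w[3],w[0]])
def Rdown(yaw): # tool x horizontal at yaw, tool y down
    x=np.array([np.cos(yaw),np.sin(yaw),0]);y=np.array([0,0,-1.]);return Ro.from_matrix(np.stack([x,y,np.cross(x,y)],1))
def go(pos,yaw):
    o=ctrl.get_obs();R=Rm();
    best=min([yaw,yaw+np.pi],key=lambda a:(R.inv()*Rdown(a)).magnitude())
    d=R.inv().apply(np.array(pos)-o["eef_pos"]);w=(R.inv()*Rdown(best)).as_rotvec()
    print("t",round(o["time_s"],2),"pos",o["eef_pos"],"yaw",np.arctan2(*R.as_matrix()[[1,0],0]),"F",o["wrist_force"],"op",round(o["opening"],3),"q",o["q"])
    print("need shift shares",d/.05,"turn shares",w/.12, "rows>=",np.ceil(max(np.linalg.norm(d)/.05,np.linalg.norm(w)/.12)))
    print("tool axes\n",R.as_matrix())
E
python3 -c "
from h import *
k=jp(.016-.101*np.cos(1.68),0,.049+.101*np.sin(1.68));print(k)
go(k+[0,0,.09],JIG[2]+np.pi/2)"
```

```text
[0.5998 0.0468 0.1494]
t 1.2 pos [0.2312 0.5265 0.2423] yaw 1.1570081825294476 F [-0.001  -0.5598 -0.1426] op 1.001 q [ 0.9507  0.1808  1.607  -0.      1.3538 -0.2063]
need shift shares [ -5.82     0.058  -10.6078] turn shares [ 0.0001 -3.2316 -0.0001] rows>= 13.0
tool axes
 [[ 0.4021  0.     -0.9156]
 [ 0.9156 -0.      0.4021]
 [-0.     -1.     -0.    ]]
```

Emit:
apply_moves(plan="-0.3 0 -0.7 0 -0.6 0 0.6; -0.4 0 -0.85 0 -0.6 0 0.6; -0.4 0 -0.85 0 -0.6 0 0.6; -0.3 0 -0.85 0 -0.6 0 0.6; -0.3 0 -0.85 0 -0.6 0 0.6")

```text
time_s: 1.7
eef_pos: [0.4063, 0.3905, 0.2426]
eef_rot: [-0.513, 0.513, 0.487, -0.487]
wrist_force: [-0.6, 1.4, 0.6]
opening: 0.596
```

```bash
python3 -c "
from h import *
k=jp(.016-.101*np.cos(1.68),0,.049+.101*np.sin(1.68))
go(k+[0,0,.09],JIG[2]+np.pi/2)"
```

```text
t 1.7 pos [0.4063 0.3905 0.2426] yaw 1.520032654944922 F [-0.5844  1.3673  0.592 ] op 0.596 q [ 0.5549  0.1547  1.6364  0.      1.35   -0.9652]
need shift shares [-6.668   0.0642 -4.2135] turn shares [ 0.0035 -0.2064  0.0028] rows>= 8.0
tool axes
 [[ 0.0507  0.0004 -0.9987]
 [ 0.9987  0.0003  0.0507]
 [ 0.0003 -1.     -0.0004]]
```

Emit:
apply_moves(plan="-0.8 0 -0.5 0 -0.1 0 0.6; -0.8 0 -0.5 0 0 0 0.6; -0.8 0 -0.5 0 0 0 0.6; -0.8 0 -0.5 0 0 0 0.6; -0.8 0 -0.5 0 0 0 0.6")

```text
time_s: 2.2
eef_pos: [0.522, 0.1846, 0.2425]
eef_rot: [-0.51, 0.51, 0.49, -0.489]
wrist_force: [1.3, 0.3, 0.9]
opening: 0.598
```

```bash
python3 -c "
from h import *
k=jp(.016-.101*np.cos(1.68),0,.049+.101*np.sin(1.68))
go(k+[0,0,.09],JIG[2]+np.pi/2)"
```

```text
t 2.2 pos [0.522  0.1846 0.2425] yaw 1.5290444073624105 F [1.2738 0.3006 0.8566] op 0.598 q [ 0.1256  0.1328  1.6613  0.0001  1.3469 -1.4035]
need shift shares [-2.6897  0.0625 -1.6708] turn shares [ 0.0043 -0.1313  0.0015] rows>= 4.0
tool axes
 [[ 0.0417  0.0005 -0.9991]
 [ 0.9991  0.0002  0.0417]
 [ 0.0002 -1.     -0.0005]]
```

Emit:
apply_moves(plan="-0.7 0 -0.4 0 -0.1 0 0.6; -0.7 0 -0.4 0 0 0 0.6; -0.7 0 -0.45 0 0 0 0.6; -0.6 0.06 -0.42 0 0 0 0.6; 0 0 0 0 0 0 0.6")

```text
time_s: 2.7
eef_pos: [0.602, 0.0445, 0.2388]
eef_rot: [-0.508, 0.509, 0.491, -0.491]
wrist_force: [-0.1, -0.6, -0.7]
opening: 0.603
```

```bash
python3 -c "
from h import *
import cv2
k=jp(.016-.101*np.cos(1.68),0,.049+.101*np.sin(1.68))
go(k+[0,0,.0],JIG[2]+np.pi/2)
for n in ('side','top'):
    im=ctrl.camera(n)[:,:,::-1]
    (u,v)=proj(n,k).astype(int);c=im[v-45:v+45,u-45:u+45];cv2.imwrite(f'pics/k1_{n}.png',cv2.resize(c,None,fx=6,fy=6,interpolation=2))
a,b=[cv2.imread(f'pics/k1_{n}.png') for n in('side','top')];cv2.imwrite('pics/k1.png',cv2.resize(np.hstack([a,b]),(800,400)))
"
```

```text
t 2.7 pos [0.602  0.0445 0.2388] yaw 1.5362906905541975 F [-0.1061 -0.5555 -0.6742] op 0.603 q [-0.122   0.2463  1.536  -0.0013  1.3585 -1.658 ]
need shift shares [0.0464 1.7885 0.0467] turn shares [ 0.0046 -0.0709 -0.0109] rows>= 2.0
tool axes
 [[ 0.0345  0.0005 -0.9994]
 [ 0.9994 -0.0013  0.0345]
 [-0.0013 -1.     -0.0006]]
```

View pics/k1.png

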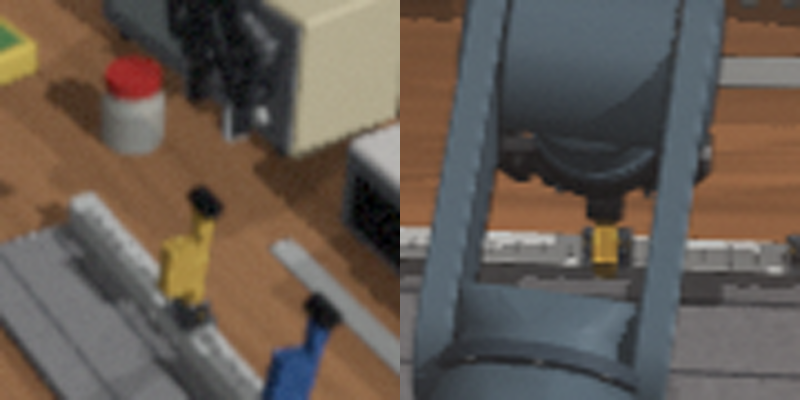

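Side crop shows the upright knob at (205,200) in the clear, with the gripper above and behind it; blue stands undisturbed at (320,305). Next, descend and pinch.

Emit:
apply_moves(plan="0.05 0.5 0.05 0 -0.07 0 0.6; 0 0.6 0 0 0 0 0.6; 0 0.5 0 0 0 0 0.6; 0 0.3 0 0 0 0 0.6; 0 0 0 0 0 0 0.6")

```text
time_s: 3.3
eef_pos: [0.5958, 0.0526, 0.142]
eef_rot: [0.506, -0.504, -0.494, 0.496]
wrist_force: [-1.8, -0.9, 0.2]
opening: 0.601
```

Emit:
apply_moves(plan="0 0 0 0 0 0 0.2; 0 0 0 0 0 0 0.1; 0 0 0 0 0 0 0.1; 0 0 0 0 0 0 0.1; 0 0 0 0 0 0 0.1")

```text
time_s: 3.8
eef_pos: [0.599, 0.0485, 0.1464]
eef_rot: [-0.504, 0.507, 0.494, -0.495]
wrist_force: [-0.5, -9.8, 0.1]
opening: 0.288
```

```bash
python3 -c "
from h import *
import cv2
k=jp(.016-.101*np.cos(1.68),0,.049+.101*np.sin(1.68))
go(k+[0,0,-.008],JIG[2]+np.pi/2)
im=ctrl.camera('side')[:,:,::-1]
(u,v)=proj('side',k).astype(int);c=im[v-50:v+50,u-50:u+50];cv2.imwrite('pics/k2.png',cv2.resize(c,None,fx=6,fy=6,interpolation=2))
"
```

```text
t 3.8 pos [0.599  0.0485 0.1464] yaw 1.548612687038931 F [-0.5454 -9.8344  0.1464] op 0.288 q [-0.1143  0.3351  1.6218 -0.0045  1.1815 -1.6613]
need shift shares [-0.0335  0.1003 -0.0169] turn shares [ 0.0242  0.0319 -0.0369] rows>= 1.0
tool axes
 [[ 0.0222  0.0028 -0.9998]
 [ 0.9997 -0.0045  0.0222]
 [-0.0044 -1.     -0.0029]]
```

View pics/k2.png

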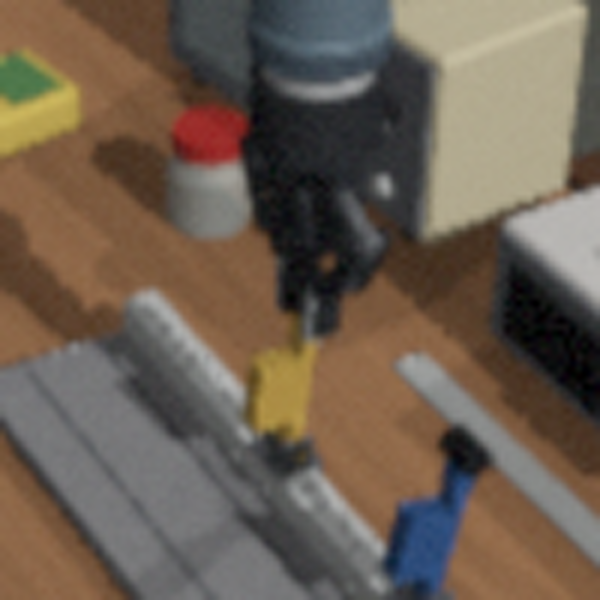

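Knob is pinched (opening 0.288 ≈ 25 mm, fingers over the black knob at (310,310) in the crop). I'll compute the arc steps next.

```bash
python3 -c "
import numpy as np
q=np.linspace(1.68,0,16)
for a,b in zip(q[:-1],q[1:]): print(round(b,2),'y',round(2.02*(np.sin(a)-np.sin(b)),3),'z',round(2.02*(np.cos(b)-np.cos(a)),3))"
```

```text
1.57 y -0.012 z 0.226
1.46 y 0.013 z 0.226
1.34 y 0.038 z 0.223
1.23 y 0.063 z 0.217
1.12 y 0.087 z 0.209
1.01 y 0.11 z 0.198
0.9 y 0.131 z 0.184
0.78 y 0.151 z 0.168
0.67 y 0.169 z 0.15
0.56 y 0.185 z 0.131
0.45 y 0.198 z 0.109
0.34 y 0.209 z 0.086
0.22 y 0.217 z 0.062
0.11 y 0.223 z 0.038
0.0 y 0.226 z 0.013
```

Emit:
apply_moves(plan="-0.03 -0.01 0.23 0 0 0 0.1; 0 0.01 0.23 0 0 0 0.1; 0 0.04 0.22 0 0 0 0.1; 0 0.06 0.22 0 0 0 0.1; 0 0.09 0.21 0 0 0 0.1")

```text
time_s: 4.35
eef_pos: [0.5459, 0.0498, 0.1386]
eef_rot: [-0.502, 0.509, 0.496, -0.493]
wrist_force: [2.6, -3.2, 4.3]
opening: 0.288
```

Emit:
apply_moves(plan="0 0.11 0.2 0 0 0 0.1; 0 0.13 0.18 0 0 0 0.1; 0 0.15 0.17 0 0 0 0.1; 0 0.17 0.15 0 0 0 0.1; 0 0.19 0.13 0 0 0 0.1")

```text
time_s: 4.85
eef_pos: [0.5018, 0.051, 0.0999]
eef_rot: [-0.504, 0.507, 0.495, -0.494]
wrist_force: [-4.4, -3.3, 9.5]
opening: 0.289
```

```bash
python3 -c "
from h import *
q=.56
go(jp(.016-.101*np.cos(q),0,.041+.101*np.sin(q)),JIG[2]+np.pi/2)
"
```

```text
t 4.85 pos [0.5018 0.051  0.0999] yaw 1.5496932959362208 F [-4.3772 -3.3095  9.4591] op 0.289 q [-0.1334  0.2054  1.8973 -0.0018  1.0354 -1.6822]
need shift shares [-0.0338  0.1045 -0.0303] turn shares [ 0.0279  0.0408 -0.0157] rows>= 1.0
tool axes
 [[ 0.0211  0.0033 -0.9998]
 [ 0.9998 -0.002   0.0211]
 [-0.0019 -1.     -0.0033]]
```

Emit:
apply_moves(plan="0 0.2 0.11 0 0 0 0.1; 0 0.21 0.09 0 0 0 0.1; 0 0.22 0.06 0 0 0 0.1; 0 0.22 0.04 0 0 0 0.1; 0 0.23 0.01 0 0 0 0.1")

```text
time_s: 5.35
eef_pos: [0.4853, 0.0515, 0.0444]
eef_rot: [-0.505, 0.506, 0.494, -0.495]
wrist_force: [-4.3, -5.2, 6.7]
opening: 0.289
```

```bash
python3 -c "
from h import *
import cv2
q=0
go(jp(.016-.101*np.cos(q),0,.041+.101*np.sin(q)),JIG[2]+np.pi/2)
im=ctrl.camera('side')[:,:,::-1]
(u,v)=proj('side',jp(-.02,0,.05)).astype(int);c=im[v-50:v+50,u-50:u+50];cv2.imwrite('pics/k3.png',cv2.resize(c,None,fx=6,fy=6,interpolation=2))
"
```

```text
t 5.35 pos [0.4853 0.0515 0.0444] yaw 1.5497549869792642 F [-4.2808 -5.19    6.7316] op 0.289 q [-0.1371  0.2755  1.9546 -0.0018  0.9108 -1.6858]
need shift shares [-0.0349  0.0689 -0.051 ] turn shares [ 0.0046  0.0413 -0.0124] rows>= 1.0
tool axes
 [[ 0.021   0.0005 -0.9998]
 [ 0.9998 -0.0015  0.021 ]
 [-0.0015 -1.     -0.0005]]
```

View pics/k3.png

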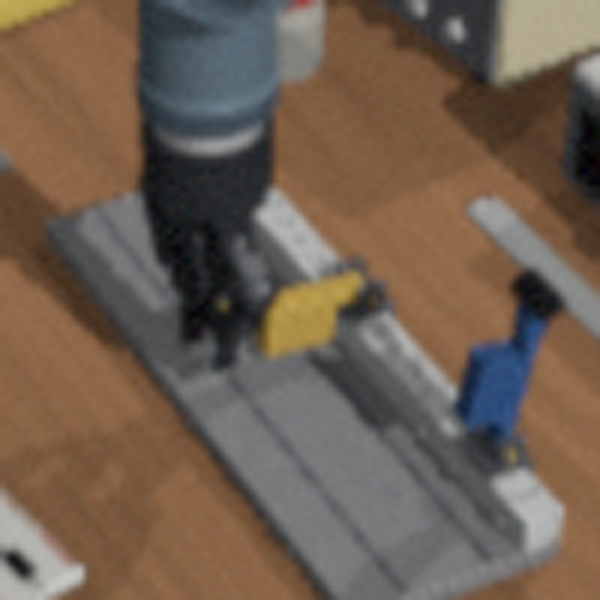

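Leaf is now level over the bed (crop (310,310)), knob still between the fingers. A small extra press down, then release and retreat upward.

Emit:
apply_moves(plan="0 0.06 0 0 0 0 0.1; 0 0.04 0 0 0 0 0.1; 0 0 0 0 0 0 0.1; 0 0 0 0 0 0 0.6; 0 0 0 0 0 0 0.6")

```text
time_s: 5.9
eef_pos: [0.4859, 0.0523, 0.0391]
eef_rot: [-0.505, 0.506, 0.495, -0.494]
wrist_force: [-0.3, -0.4, -0.0]
opening: 0.595
```

Emit:
apply_moves(plan="0 0 0 0 0 0 0.6; 0 -0.3 0 0 0 0 0.6; 0 -0.6 0 0 0 0 0.6; 0 -0.9 0 0 0 0 0.6; 0 -1 0 0 0 0 0.6")

```text
time_s: 6.4
eef_pos: [0.4841, 0.0526, 0.1788]
eef_rot: [0.506, -0.504, -0.494, 0.495]
wrist_force: [1.6, -0.4, -0.4]
opening: 0.6
```

```bash
python3 -c "
from h import *
import cv2
go([.414,-.3686,.20],.426)
im=ctrl.camera('side')[:,:,::-1]
(u,v)=proj('side',jp(-.02,0,.05)).astype(int);c=im[v-50:v+50,u-50:u+50];cv2.imwrite('pics/k4.png',cv2.resize(c,None,fx=6,fy=6,interpolation=2))
"
```

```text
t 6.4 pos [0.4841 0.0526 0.1788] yaw 1.5495000226273066 F [ 1.6465 -0.4439 -0.4452] op 0.6 q [-0.1363  0.0541  1.8833  0.0003  1.2071 -1.6859]
need shift shares [-8.4509 -0.4251  1.2237] turn shares [-0.0239  9.3625 -0.0091] rows>= 10.0
tool axes
 [[ 0.0213 -0.0028 -0.9998]
 [ 0.9998  0.0006  0.0213]
 [ 0.0006 -1.      0.0029]]
```

View pics/k4.png

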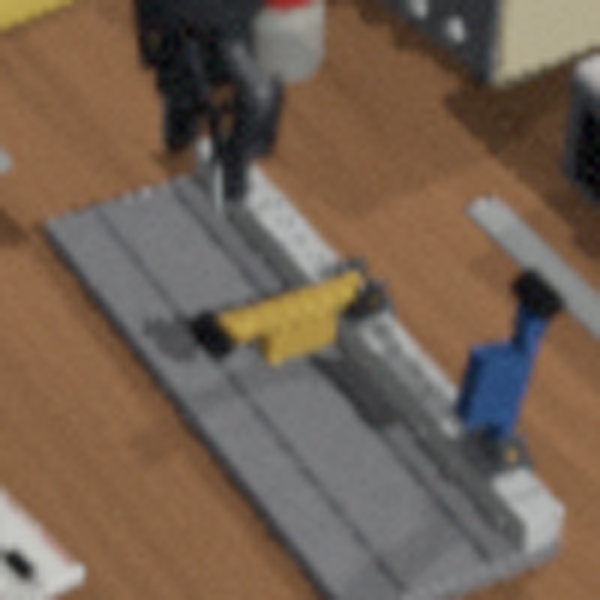

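Yellow leaf is down (knob at (212,333), nose at (300,335)), blue still upright at (500,370). Next I work out the transit to the blank with the turn included.

```bash
cat >> h.py <<'E'
def rows(pos,yaw,n):
    o=ctrl.get_obs();R=Rm();yaw=min([yaw,yaw+np.pi,yaw-np.pi],key=lambda a:(R.inv()*Rdown(a)).magnitude())
    w=(R.inv()*Rdown(yaw)).as_rotvec();d=(np.array(pos)-o["eef_pos"])/n
    for k in range(n):
        s=R.inv().apply(d)/.05;print(np.round(s,2),np.round(w/n/.12,2));R=R*Ro.from_rotvec(w/n)
E
python3 -c "
from h import *
rows([.414,-.3686,.16],.426,10)"
```

```text
[-0.84  0.06  0.13] [0.01 0.94 0.  ]
[-0.85  0.06  0.04] [0.01 0.94 0.  ]
[-0.85  0.06 -0.06] [0.01 0.94 0.  ]
[-0.84  0.06 -0.15] [0.01 0.94 0.  ]
[-0.82  0.06 -0.25] [0.01 0.94 0.  ]
[-0.79  0.06 -0.34] [0.01 0.94 0.  ]
[-0.74  0.06 -0.42] [0.01 0.94 0.  ]
[-0.69  0.06 -0.5 ] [0.01 0.94 0.  ]
[-0.63  0.06 -0.58] [0.01 0.94 0.  ]
[-0.56  0.06 -0.64] [0.01 0.94 0.  ]
```

Emit:
apply_moves(plan="-0.84 0 0.13 0 0.94 0 0.5; -0.85 0 0.04 0 0.94 0 0.5; -0.85 0 -0.06 0 0.94 0 0.5; -0.84 0 -0.15 0 0.94 0 0.5; -0.82 0 -0.25 0 0.94 0 0.5")

```text
time_s: 6.95
eef_pos: [0.4471, -0.1589, 0.1784]
eef_rot: [-0.624, 0.624, 0.333, -0.333]
wrist_force: [0.3, -0.2, -0.2]
opening: 0.498
```

Emit:
apply_moves(plan="-0.79 0 -0.34 0 0.94 0 0.5; -0.74 0 -0.42 0 0.94 0 0.5; -0.69 0 -0.5 0 0.94 0 0.5; -0.63 0 -0.58 0 0.94 0 0.5; -0.56 0.1 -0.64 0 0.94 0 0.5")

```text
time_s: 7.45
eef_pos: [0.4088, -0.3696, 0.1739]
eef_rot: [-0.691, 0.692, 0.147, -0.146]
wrist_force: [2.0, 0.0, -1.0]
opening: 0.499
```

```bash
python3 -c "
from h import *
go([.414,-.3686,.050],.426)
rows([.414,-.3686,.050],.426,5)"
```

```text
t 7.45 pos [ 0.4088 -0.3696  0.1739] yaw 0.4166921314806911 F [ 1.9865  0.0229 -0.9827] op 0.499 q [-0.9508  0.1983  1.7323  0.0003  1.209  -1.3676]
need shift shares [ 0.1025  2.4779 -0.0192] turn shares [ 0.0146 -0.0776  0.0056] rows>= 3.0
tool axes
 [[ 0.9144  0.0013 -0.4047]
 [ 0.4047 -0.0013  0.9144]
 [ 0.0007 -1.     -0.0018]]
[ 0.02  0.5  -0.  ] [ 0.   -0.02  0.  ]
[ 0.02  0.5  -0.  ] [ 0.   -0.02  0.  ]
[ 0.02  0.5  -0.  ] [ 0.   -0.02  0.  ]
[ 0.02  0.5  -0.  ] [ 0.   -0.02  0.  ]
[ 0.02  0.5  -0.  ] [ 0.   -0.02  0.  ]
```

Emit:
apply_moves(plan="0.1 0.4 0 0 -0.08 0 0.5; 0 0.6 0 0 0 0 0.5; 0 0.5 0 0 0 0 0.5; 0 0.3 0 0 0 0 0.5; 0 0.2 0 0 0 0 0.5")

```text
time_s: 7.95
eef_pos: [0.4131, -0.3649, 0.0719]
eef_rot: [0.691, -0.69, -0.151, 0.151]
wrist_force: [-0.0, -0.9, 0.4]
opening: 0.501
```

```bash
python3 -c "
from h import *
import cv2
go([.414,-.3686,.050],.426)
cs=[]
for n in ('side','top'):
    im=ctrl.camera(n)[:,:,::-1]
    (u,v)=proj(n,[.414,-.3686,.03]).astype(int);cs.append(cv2.resize(im[v-33:v+33,u-33:u+33],(400,400),interpolation=2))
cv2.imwrite('pics/s1.png',np.hstack(cs))
"
```

```text
t 7.95 pos [ 0.4131 -0.3649  0.0719] yaw 0.4311154556106885 F [-0.0032 -0.8621  0.4041] op 0.501 q [-0.9389  0.3459  1.7851  0.0001  1.0123 -1.3701]
need shift shares [-0.0149  0.4385 -0.075 ] turn shares [-0.0137  0.0426 -0.0021] rows>= 1.0
tool axes
 [[ 0.9085 -0.0009 -0.4179]
 [ 0.4179  0.0014  0.9085]
 [-0.0002 -1.      0.0016]]
```

View pics/s1.png

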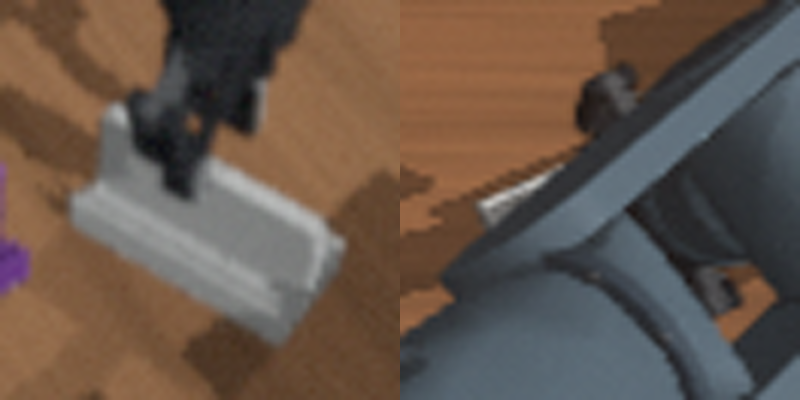

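The fingers straddle the rib (near finger at (180,190), far finger behind it at (255,105) in the left crop). Lower and close.

Emit:
apply_moves(plan="0 0.2 -0.1 0 0.04 0 0.5; 0 0.2 -0.05 0 0 0 0.5; 0 0.04 0 0 0 0 0.5; 0 0 0 0 0 0 0.4; 0 0 0 0 0 0 0")

```text
time_s: 8.55
eef_pos: [0.4166, -0.3724, 0.0515]
eef_rot: [-0.691, 0.691, 0.15, -0.15]
wrist_force: [0.6, 1.2, 0.5]
opening: 0.248
```

Emit:
apply_moves(plan="0 0 0 0 0 0 0; 0 0 0 0 0 0 0; 0 0 0 0 0 0 0; 0 0 0 0 0 0 0; 0 0 0 0 0 0 0")

```text
time_s: 9.05
eef_pos: [0.4165, -0.3725, 0.0515]
eef_rot: [-0.691, 0.691, 0.15, -0.15]
wrist_force: [-1.4, -0.7, 1.2]
opening: 0.1
```

```bash
python3 -c "
from h import *
go([.414,-.3686,.050],.426)
"
```

```text
t 9.05 pos [ 0.4165 -0.3725  0.0515] yaw 0.4262614426127716 F [-1.4288 -0.7064  1.2288] op 0.1 q [-0.9419  0.3926  1.7723 -0.0003  0.9764 -1.368 ]
need shift shares [-0.0138  0.0303  0.0914] turn shares [ 0.0026  0.0022 -0.0013] rows>= 1.0
tool axes
 [[ 0.9105 -0.     -0.4135]
 [ 0.4135 -0.0003  0.9105]
 [-0.0002 -1.     -0.0003]]
```

Emit:
apply_moves(plan="0 -0.2 0 0 0 0 0; 0 -0.5 0 0 0 0 0; 0 -0.6 0 0 0 0 0; 0 -0.6 0 0 0 0 0; 0 0 0 0 0 0 0")

```text
time_s: 9.55
eef_pos: [0.4186, -0.3745, 0.151]
eef_rot: [-0.688, 0.694, 0.151, -0.148]
wrist_force: [1.8, -1.1, -3.9]
opening: 0.103
```

```bash
python3 -c "
from h import *
import cv2
p=jp(-.045,.085,.14);print(p);go(p,JIG[2]);rows(p,JIG[2],12)
o=ctrl.get_obs();n='side';im=ctrl.camera(n)[:,:,::-1]
(u,v)=proj(n,o['eef_pos']).astype(int);cv2.imwrite('pics/s2.png',cv2.resize(im[v-40:v+40,u-40:u+40],(500,500),interpolation=2))
"
```

```text
[0.53   0.1336 0.14  ]
t 9.55 pos [ 0.4186 -0.3745  0.151 ] yaw 0.42649469643124094 F [ 1.7751 -1.0805 -3.9145] op 0.103 q [-0.9414  0.245   1.7271  0.0004  1.1612 -1.368 ]
need shift shares [6.2335 0.1643 8.3312] turn shares [0.0629 3.7707 0.0321] rows>= 11.0
tool axes
 [[ 0.9104  0.0052 -0.4137]
 [ 0.4137 -0.0066  0.9104]
 [ 0.002  -1.     -0.0082]]
[0.52 0.01 0.69] [0.01 0.31 0.  ]
[0.49 0.01 0.71] [0.01 0.31 0.  ]
[0.47 0.01 0.73] [0.01 0.31 0.  ]
[0.44 0.01 0.75] [0.01 0.31 0.  ]
[0.41 0.01 0.76] [0.01 0.31 0.  ]
[0.38 0.02 0.78] [0.01 0.31 0.  ]
[0.35 0.02 0.79] [0.01 0.31 0.  ]
[0.32 0.02 0.81] [0.01 0.31 0.  ]
[0.29 0.02 0.82] [0.01 0.31 0.  ]
[0.26 0.02 0.83] [0.01 0.31 0.  ]
[0.23 0.02 0.84] [0.01 0.31 0.  ]
[0.2  0.02 0.84] [0.01 0.31 0.  ]
```

View pics/s2.png

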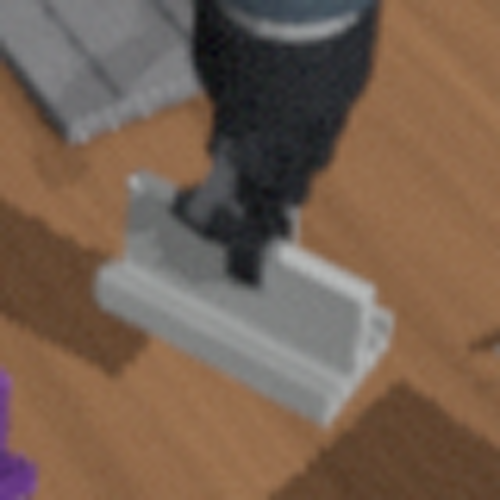

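Blank is level in the grip, rib between the fingers (240,250), about 4 N load. Carry it to the staging point left of the yellow stop and in front of the fence.

Emit:
apply_moves(plan="0.4 0 0.5 0 0.31 0 0; 0.49 0 0.71 0 0.31 0 0; 0.47 0 0.73 0 0.31 0 0; 0.44 0 0.75 0 0.31 0 0; 0.41 0 0.76 0 0.31 0 0")

```text
time_s: 10.1
eef_pos: [0.4604, -0.1695, 0.144]
eef_rot: [0.703, -0.701, -0.083, 0.085]
wrist_force: [1.5, -0.0, -4.0]
opening: 0.1
```

Emit:
apply_moves(plan="0.38 0 0.78 0 0.31 0 0; 0.35 0 0.79 0 0.31 0 0; 0.32 0 0.81 0 0.31 0 0; 0.29 0 0.82 0 0.31 0 0; 0.26 0 0.83 0 0.31 0 0")

```text
time_s: 10.6
eef_pos: [0.5059, 0.0422, 0.1441]
eef_rot: [0.707, -0.707, -0.017, 0.02]
wrist_force: [0.6, -0.4, -4.8]
opening: 0.099
```

```bash
python3 -c "
from h import *
p=jp(-.045,.085,.14);go(p,JIG[2]);rows(p,JIG[2],5)
"
```

```text
t 10.6 pos [0.5059 0.0422 0.1441] yaw 0.05261525011523118 F [ 0.5676 -0.4064 -4.8098] op 0.099 q [-0.151   0.1482  1.8587  0.0001  1.1383 -0.2037]
need shift shares [0.5777 0.0808 1.8006] turn shares [-0.0058  0.6551 -0.0297] rows>= 2.0
tool axes
 [[ 0.9986 -0.0036 -0.0526]
 [ 0.0526  0.0006  0.9986]
 [-0.0035 -1.      0.0008]]
[0.12 0.02 0.36] [-0.    0.13 -0.01]
[0.11 0.02 0.36] [-0.    0.13 -0.01]
[0.1  0.02 0.36] [-0.    0.13 -0.01]
[0.1  0.02 0.37] [-0.    0.13 -0.01]
[0.09 0.02 0.37] [-0.    0.13 -0.01]
```

Emit:
apply_moves(plan="0.12 0 0.45 0 0.2 0 0; 0.11 0 0.45 0 0.2 0 0; 0.1 0 0.45 0 0.15 0 0; 0.1 0 0.45 0 0.1 0 0; 0 0 0 0 0 0 0")

```text
time_s: 11.1
eef_pos: [0.5258, 0.133, 0.1439]
eef_rot: [0.707, -0.707, 0.009, -0.006]
wrist_force: [0.5, -1.1, -4.9]
opening: 0.099
```

```bash
python3 -c "
from h import *
import cv2
p=jp(-.045,.085,.069);go(p,JIG[2]);
cs=[]
for n in ('side','top'):
    im=ctrl.camera(n)[:,:,::-1]
    (u,v)=proj(n,jp(-.03,.03,.05)).astype(int);cs.append(cv2.resize(im[v-50:v+50,u-50:u+50],(400,400),interpolation=2))
cv2.imwrite('pics/s3.png',np.hstack(cs))
"
```

```text
t 11.1 pos [0.5258 0.133  0.1439] yaw -0.021423880146823854 F [ 0.4886 -1.0726 -4.9237] op 0.099 q [0.0281 0.2215 1.7721 0.0012 1.1515 0.049 ]
need shift shares [0.0901 1.4983 0.014 ] turn shares [-0.008   0.0381 -0.0297] rows>= 2.0
tool axes
 [[ 0.9998 -0.0035  0.0214]
 [-0.0214  0.001   0.9998]
 [-0.0036 -1.      0.001 ]]
```

View pics/s3.png

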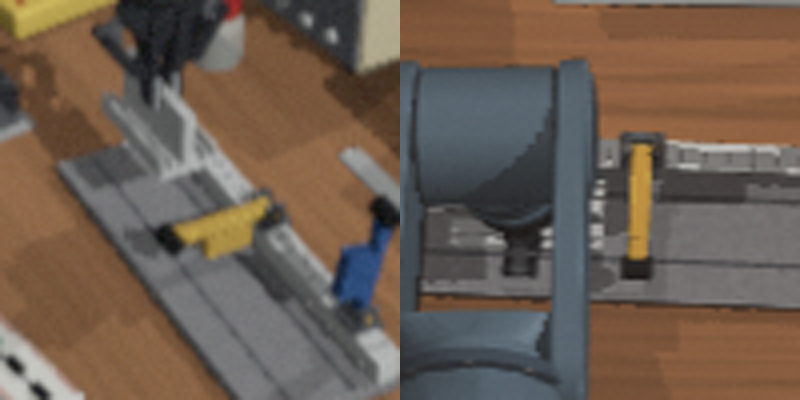

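```bash
python3 -c "
from h import *
import cv2
n='top'
im=ctrl.camera(n)[:,:,::-1]
cv2.imwrite('pics/top3.png',im)
u,v=proj(n,jp(-.03,.03,.05)).astype(int);print(u,v)
cv2.imwrite('pics/s4.png',cv2.resize(im[v-30:v+30,u-50:u+30],None,fx=10,fy=10,interpolation=2))
for x,z in((-.085,.059),(-.04,.057),(0,.057)):
  print(x,(proj(n,jp(x,0,z))-[u-50,v-30]+.45)*10)
"
```

```text
230 183
-0.085 [592.6653 470.9014]
-0.04 [598.6409 335.8964]
0 [603.8019 216.1532]
```

View pics/s4.png

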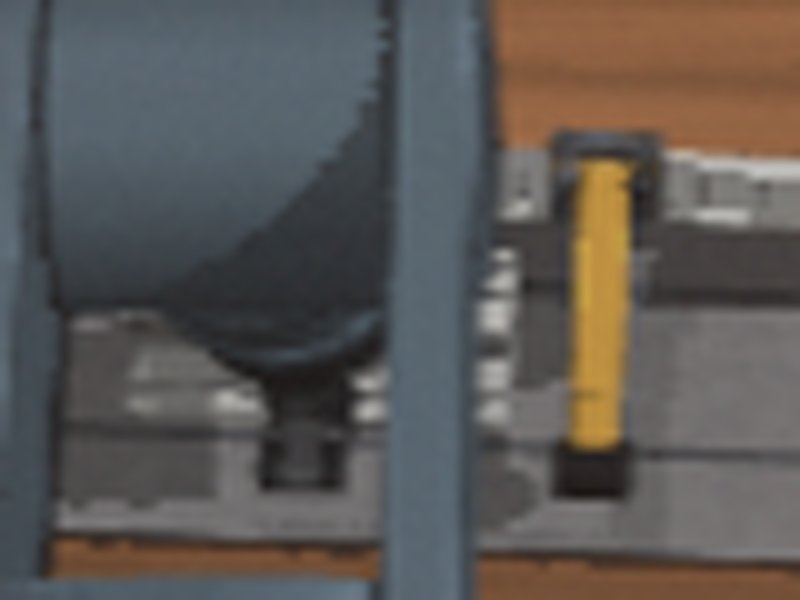

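```bash
python3 -c "
from h import *
o=ctrl.get_obs()
f=lambda u,v,z:ray('top',(180+u/10-.45,153+v/10-.45),z)
for z in(.10,.113,.12): print(z,f(130,400,z),f(515,400,z),f(515,265,z))
R=Rm();print('tcp',o['eef_pos'],'tip',o['eef_pos']+R.apply([0,.011,0]))
for e in(-.06,.06):
  for zz in (.113,): print(e,(proj('top',tf([o['eef_pos'][0],o['eef_pos'][1],-.021],[(-.028,e,zz)])[0])-[180,153]+.45)*10)
print((proj('top',o['eef_pos']+R.apply([-.02,.0,0]))-[180,153]+.45)*10)
"
```

```text
0.1 [0.5044 0.197  0.1   ] [0.5061 0.074  0.1   ] [0.5497 0.0748 0.1   ]
0.113 [0.5029 0.1953 0.113 ] [0.5046 0.0734 0.113 ] [0.5478 0.0743 0.113 ]
0.12 [0.502  0.1945 0.12  ] [0.5038 0.0732 0.12  ] [0.5468 0.074  0.12  ]
tcp [0.5258 0.1302 0.1445] tip [0.5258 0.1302 0.1335]
-0.06 [522.7093 425.2683]
0.06 [143.9036 411.9997]
[326.407  381.5271]
```

Top crop: blank spans u 130–515 (y ≈ 0.196 to 0.074), clear to the left of the leaf at u 570–632. Lower onto the bed.

Emit:
apply_moves(plan="0.05 0.3 0 0 0.03 0 0; 0 0.4 0 0 0 0 0; 0 0.4 0 0 0 0 0; 0 0.3 0 0 0 0 0; 0 0.06 0 0 0 0 0")

```text
time_s: 11.75
eef_pos: [0.5276, 0.1297, 0.0703]
eef_rot: [-0.707, 0.707, -0.012, 0.008]
wrist_force: [-0.7, 0.4, -4.8]
opening: 0.102
```

Emit:
apply_moves(plan="0 0.04 0 0 0 0 0; 0 0.04 0 0 0 0 0; 0 0 0 0 0 0 0; 0 0 0 0 0 0 0; 0 0 0 0 0 0 0")

```text
time_s: 12.25
eef_pos: [0.5301, 0.1305, 0.0699]
eef_rot: [0.707, -0.707, 0.009, -0.01]
wrist_force: [0.7, 0.4, -4.8]
opening: 0.103
```

```bash
python3 -c "
from h import *
p=jp(-.028,.065,.0665);print(p);go(p,JIG[2]);
"
```

```text
[0.5465 0.1132 0.0665]
t 12.25 pos [0.5301 0.1305 0.0699] yaw -0.02726581243141756 F [ 0.6542  0.356  -4.8062] op 0.103 q [0.0239 0.3377 1.8016 0.     1.0012 0.0512]
need shift shares [ 0.3379  0.0682 -0.3372] turn shares [-0.0005 -0.0105  0.0091] rows>= 1.0
tool axes
 [[ 0.9996  0.0011  0.0273]
 [-0.0273  0.      0.9996]
 [ 0.0011 -1.      0.0001]]
```

Emit:
apply_moves(plan="0 0.03 0 0 0 0 0; 0 0.03 0 0 0 0 0; 0 0 0 0 0 0 0; 0 0 0 0 0 0 0; 0 0 0 0 0 0 0")

```text
time_s: 12.75
eef_pos: [0.5298, 0.1305, 0.0665]
eef_rot: [0.707, -0.707, 0.01, -0.01]
wrist_force: [-0.8, 0.3, -1.3]
opening: 0.1
```

Touching the bed lightly (load dropped from 4.8 to 1.3 N). Slide towards the fence, then creep to contact.

Emit:
apply_moves(plan="0.08 0 0 0 0 0 0; 0.08 0 0 0 0 0 0; 0.06 0 0 0 0 0 0; 0 0 0 0 0 0 0; 0 0 0 0 0 0 0")

```text
time_s: 13.25
eef_pos: [0.5412, 0.1301, 0.0665]
eef_rot: [0.707, -0.707, 0.009, -0.01]
wrist_force: [-1.1, 0.4, 0.4]
opening: 0.097
```

Emit:
apply_moves(plan="0.04 0 0 0 0 0 0; 0.04 0 0 0 0 0 0; 0.04 0 0 0 0 0 0; 0 0 0 0 0 0 0; 0 0 0 0 0 0 0")

```text
time_s: 13.75
eef_pos: [0.5463, 0.1301, 0.0665]
eef_rot: [-0.707, 0.707, -0.01, 0.009]
wrist_force: [-5.8, -0.5, 4.4]
opening: 0.098
```

```bash
python3 -c "
from h import *
p=jp(-.028,.065,.0665);print(p);go(p,JIG[2]);
"
```

```text
[0.5465 0.1132 0.0665]
t 13.75 pos [0.5463 0.1301 0.0665] yaw -0.027276302080483653 F [-5.7901 -0.4936  4.3793] op 0.098 q [0.0224 0.3736 1.7604 0.     1.0085 0.0496]
need shift shares [ 0.0135  0.0002 -0.3369] turn shares [ 0.0001 -0.0106 -0.0071] rows>= 1.0
tool axes
 [[ 0.9996 -0.0008  0.0273]
 [-0.0273  0.      0.9996]
 [-0.0008 -1.     -0.    ]]
```

Fence contact at the predicted x (−5.8 N). Slide towards the stop.

Emit:
apply_moves(plan="0.02 0 -0.06 0 0 0 0; 0 0 -0.06 0 0 0 0; 0 0 -0.06 0 0 0 0; 0 0 -0.04 0 0 0 0; 0 0 0 0 0 0 0")

```text
time_s: 14.25
eef_pos: [0.5477, 0.1186, 0.0664]
eef_rot: [-0.707, 0.707, -0.01, 0.01]
wrist_force: [-0.8, 2.1, 1.6]
opening: 0.101
```

```bash
python3 -c "
from h import *
p=jp(-.028,.065,.0665);print(p);go(p,JIG[2]);
"
```

```text
[0.5465 0.1132 0.0665]
t 14.25 pos [0.5477 0.1186 0.0664] yaw -0.027677684168761235 F [-0.7696  2.0668  1.6321] op 0.101 q [ 0.0016  0.3707  1.7646 -0.0001  1.0055  0.0293]
need shift shares [-0.0208 -0.0015 -0.1094] turn shares [ 0.0007 -0.014   0.006 ] rows>= 1.0
tool axes
 [[ 0.9996  0.0007  0.0277]
 [-0.0277 -0.0001  0.9996]
 [ 0.0007 -1.     -0.0001]]
```

Emit:
apply_moves(plan="0 0 -0.03 0 0 0 0; 0 0 -0.03 0 0 0 0; 0 0 0 0 0 0 0; 0 0 0 0 0 0 0; 0 0 0 0 0 0 0")

```text
time_s: 14.75
eef_pos: [0.5476, 0.1157, 0.0664]
eef_rot: [-0.707, 0.707, -0.009, 0.01]
wrist_force: [0.3, 1.6, 1.0]
opening: 0.102
```

Emit:
apply_moves(plan="0.04 0 0 0 0 0 0; 0.04 0 0 0 0 0 0; 0 0 0 0 0 0 0; 0 0 0 0 0 0 0; 0 0 0 0 0 0 0")

```text
time_s: 15.25
eef_pos: [0.5479, 0.1157, 0.0665]
eef_rot: [-0.707, 0.707, -0.012, 0.007]
wrist_force: [-15.6, 0.2, 17.7]
opening: 0.098
```

```bash
python3 -c "
from h import *
p=jp(-.028,.065,.0665);print(p);go(p,JIG[2]);
"
```

```text
[0.5465 0.1132 0.0665]
t 15.25 pos [0.5479 0.1157 0.0665] yaw -0.026808307125486652 F [-15.6028   0.2156  17.682 ] op 0.098 q [-0.0033  0.3748  1.7587 -0.0009  1.0161  0.024 ]
need shift shares [-0.027   0.001  -0.0514] turn shares [ 0.008  -0.0067 -0.0659] rows>= 1.0
tool axes
 [[ 0.9996 -0.0079  0.0268]
 [-0.0268 -0.0008  0.9996]
 [-0.0079 -1.     -0.001 ]]
```

Firm fence contact at x ≈ 0.5479. Ease off x, then creep in y to the stop.

Emit:
apply_moves(plan="-0.06 0 0 0 0 0 0; 0 0 -0.03 0 0 0 0; 0 0 -0.03 0 0 0 0; 0 0 0 0 0 0 0; 0 0 0 0 0 0 0")

```text
time_s: 15.75
eef_pos: [0.5477, 0.114, 0.0665]
eef_rot: [0.708, -0.706, 0.01, -0.009]
wrist_force: [-4.1, 6.9, 6.7]
opening: 0.098
```

Emit:
apply_moves(plan="0 0 -0.02 0 0 0 0; 0 0 -0.02 0 0 0 0; 0 0 0 0 0 0 0; 0 0 0 0 0 0 0; 0 0 0 0 0 0 0")

```text
time_s: 16.25
eef_pos: [0.5476, 0.1123, 0.0665]
eef_rot: [0.708, -0.706, 0.01, -0.009]
wrist_force: [-4.2, 8.4, 6.3]
opening: 0.098
```

Emit:
apply_moves(plan="0 0 -0.02 0 0 0 0; 0 0 -0.02 0 0 0 0; 0 0 0 0 0 0 0; 0 0 0 0 0 0 0; 0 0 0 0 0 0 0")

```text
time_s: 16.75
eef_pos: [0.5476, 0.1114, 0.0666]
eef_rot: [0.708, -0.706, 0.01, -0.009]
wrist_force: [-3.2, 12.9, 6.7]
opening: 0.099
```

```bash
python3 -c "
from h import *
import cv2
p=jp(-.028,.065,.0665);print(p);go(p,JIG[2]);
cs=[]
for n in ('side','top'):
    im=ctrl.camera(n)[:,:,::-1]
    (u,v)=proj(n,jp(-.03,.03,.05)).astype(int);print(u,v);cs.append(cv2.resize(im[v-30:v+30,u-30:u+30],(400,400),interpolation=2))
cv2.imwrite('pics/s5.png',np.hstack(cs))
"
```

```text
[0.5465 0.1132 0.0665]
t 16.75 pos [0.5476 0.1114 0.0666] yaw -0.027407321109688805 F [-3.1986 12.915   6.6957] op 0.099 q [-0.0138  0.368   1.7682  0.0045  1.0064  0.0112]
need shift shares [-0.0221  0.0012  0.0352] turn shares [-0.0316 -0.0117 -0.0085] rows>= 1.0
tool axes
 [[ 0.9996 -0.0009  0.0274]
 [-0.0274  0.0038  0.9996]
 [-0.001  -1.      0.0038]]
255 184
230 183
```

View pics/s5.png

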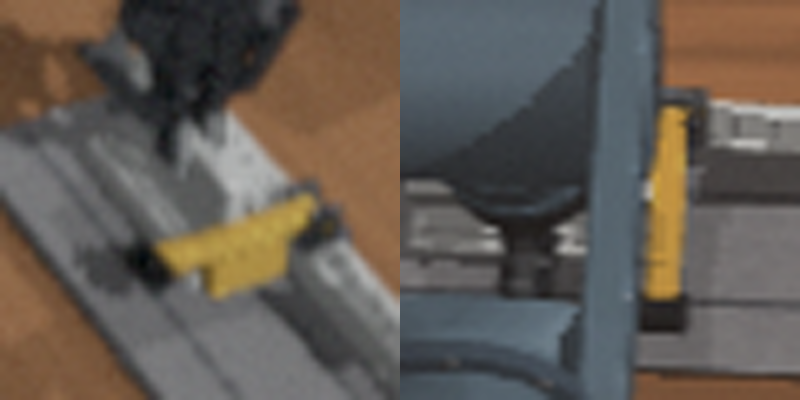

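Emit:
apply_moves(plan="0 0 -0.02 0 0 0 0; 0 0 -0.02 0 0 0 0; 0 0 0 0 0 0 0; 0 0 0 0 0 0 0; 0 0 0 0 0 0 0")

```text
time_s: 17.35
eef_pos: [0.5475, 0.1112, 0.0667]
eef_rot: [0.709, -0.705, 0.01, -0.01]
wrist_force: [-3.0, 20.7, 7.3]
opening: 0.103
```

```bash
python3 -c "
from h import *
p=jp(-.028,.065,.0665);print(p);go(p,JIG[2]);
"
```

```text
[0.5465 0.1132 0.0665]
t 17.35 pos [0.5475 0.1112 0.0667] yaw -0.027526694197623235 F [-2.9894 20.7467  7.2822] op 0.103 q [-0.0158  0.3671  1.7691  0.0078  1.0061  0.0075]
need shift shares [-0.0216  0.0041  0.04  ] turn shares [-0.0548 -0.0127 -0.006 ] rows>= 1.0
tool axes
 [[ 0.9996 -0.0005  0.0275]
 [-0.0275  0.0066  0.9996]
 [-0.0007 -1.      0.0066]]
```

Stop contact is confirmed (8 N more for 0.2 mm of motion). Relax the push, then release.

Emit:
apply_moves(plan="0.01 0 0.06 0 0 0 0; 0 0 0.02 0 0 0 0; 0 0 0 0 0 0 0; 0 0 0 0 0 0 0; 0 0 0 0 0 0 0")

```text
time_s: 17.85
eef_pos: [0.5477, 0.1116, 0.0665]
eef_rot: [0.707, -0.707, 0.01, -0.009]
wrist_force: [-6.0, 5.0, 8.6]
opening: 0.103
```

```bash
python3 -c "
from h import *
p=jp(-.028,.065,.0665);print(p);go(p,JIG[2]);
"
```

```text
[0.5465 0.1132 0.0665]
t 17.85 pos [0.5477 0.1116 0.0665] yaw -0.02715853884164227 F [-5.9685  4.9881  8.5663] op 0.103 q [-0.0119  0.3695  1.7662  0.001   1.0084  0.0147]
need shift shares [-0.0238  0.      0.0316] turn shares [-0.007  -0.0097 -0.0206] rows>= 1.0
tool axes
 [[ 0.9996 -0.0025  0.0272]
 [-0.0272  0.0009  0.9996]
 [-0.0025 -1.      0.0008]]
```

Emit:
apply_moves(plan="0 0 0 0 0 0 0.2; 0 0 0 0 0 0 0.3; 0 0 0 0 0 0 0.35; 0 0 0 0 0 0 0.35; 0 -0.1 0 0 0 0 0.35")

```text
time_s: 18.35
eef_pos: [0.5481, 0.1107, 0.0707]
eef_rot: [-0.707, 0.707, -0.01, 0.009]
wrist_force: [-0.2, 0.9, -0.6]
opening: 0.348
```

Emit:
apply_moves(plan="0 -0.2 0 0 0 0 0.35; 0 -0.4 0 0 0 0 0.35; 0 -0.6 0 0 0 0 0.35; 0 -0.8 0 0 0 0 0.35; 0 -0.8 0 0 0 0 0.35")

```text
time_s: 18.85
eef_pos: [0.5483, 0.1109, 0.2133]
eef_rot: [-0.707, 0.707, -0.01, 0.01]
wrist_force: [0.3, -0.4, 0.4]
opening: 0.351
```

```bash
python3 -c "
from h import *
import cv2
p=jp(-.085,0,.16);print(p);go(p,JIG[2]+np.pi/2);rows(p,JIG[2]+np.pi/2,15)
cs=[]
for n in ('side','top'):
    im=ctrl.camera(n)[:,:,::-1]
    cv2.imwrite(f'pics/{n}6.png',im)
    (u,v)=proj(n,jp(-.03,.04,.04)).astype(int);print(u,v);cs.append(cv2.resize(im[v-30:v+30,u-30:u+30],(400,400),interpolation=2))
cv2.imwrite('pics/s6.png',np.hstack(cs))
"
```

```text
[0.4878 0.0497 0.16  ]
t 18.85 pos [0.5483 0.1109 0.2133] yaw -0.02742408890514568 F [ 0.2643 -0.4063  0.3959] op 0.351 q [-0.0126  0.1738  1.6757 -0.0001  1.2921  0.0149]
need shift shares [-1.1761  1.0669 -1.2564] turn shares [ 0.0003 13.0781  0.0005] rows>= 14.0
tool axes
 [[ 0.9996  0.      0.0274]
 [-0.0274 -0.0001  0.9996]
 [ 0.     -1.     -0.0001]]
[-0.08  0.07 -0.08] [0.   0.87 0.  ]
[-0.07  0.07 -0.09] [0.   0.87 0.  ]
[-0.06  0.07 -0.1 ] [0.   0.87 0.  ]
[-0.05  0.07 -0.1 ] [0.   0.87 0.  ]
[-0.04  0.07 -0.11] [0.   0.87 0.  ]
[-0.03  0.07 -0.11] [0.   0.87 0.  ]
[-0.01  0.07 -0.11] [0.   0.87 0.  ]
[-0.    0.07 -0.11] [0.   0.87 0.  ]
[ 0.01  0.07 -0.11] [0.   0.87 0.  ]
[ 0.02  0.07 -0.11] [0.   0.87 0.  ]
[ 0.03  0.07 -0.11] [0.   0.87 0.  ]
[ 0.04  0.07 -0.11] [0.   0.87 0.  ]
[ 0.06  0.07 -0.1 ] [0.   0.87 0.  ]
[ 0.07  0.07 -0.09] [0.   0.87 0.  ]
[ 0.07  0.07 -0.09] [0.   0.87 0.  ]
254 184
227 183
```

View pics/s6.png

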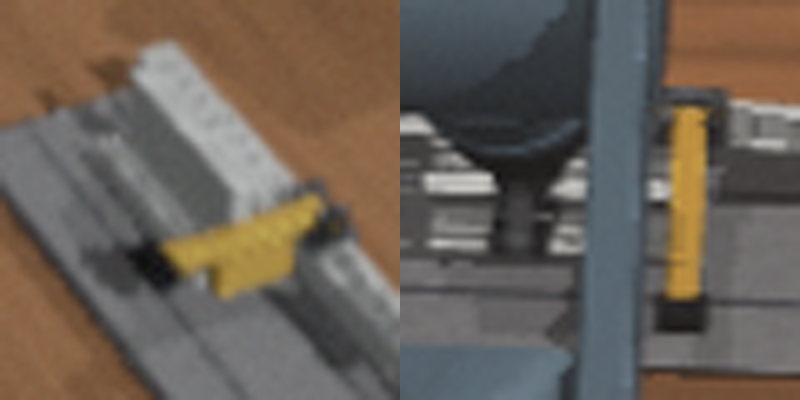

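```bash
python3 -c "
from h import *
rows([.36,.05,.2133],JIG[2]+np.pi/2,15)"
```

```text
[-0.25  0.   -0.09] [-0.01  0.87  0.01]
[-0.24  0.   -0.11] [-0.01  0.87  0.01]
[-0.23  0.   -0.14] [-0.01  0.87  0.01]
[-0.21  0.01 -0.16] [-0.01  0.87  0.01]
[-0.2   0.01 -0.18] [-0.01  0.87  0.01]
[-0.18  0.01 -0.2 ] [-0.01  0.87  0.01]
[-0.15  0.01 -0.22] [-0.01  0.87  0.01]
[-0.13  0.01 -0.24] [-0.01  0.87  0.01]
[-0.1   0.01 -0.25] [-0.01  0.87  0.01]
[-0.08  0.01 -0.26] [-0.01  0.87  0.01]
[-0.05  0.01 -0.26] [-0.01  0.87  0.01]
[-0.02  0.01 -0.27] [-0.01  0.87  0.01]
[ 0.    0.01 -0.27] [-0.01  0.87  0.01]
[ 0.03  0.01 -0.27] [-0.01  0.87  0.01]
[ 0.06  0.01 -0.26] [-0.01  0.87  0.01]
```

Emit:
apply_moves(plan="-0.25 0 -0.09 0 0.87 0 0.6; -0.24 0 -0.11 0 0.87 0 0.6; -0.23 0 -0.14 0 0.87 0 0.6; -0.21 0 -0.16 0 0.87 0 0.6; -0.2 0 -0.18 0 0.87 0 0.6")

```text
time_s: 19.45
eef_pos: [0.4845, 0.0907, 0.2116]
eef_rot: [-0.68, 0.68, -0.193, 0.193]
wrist_force: [-0.6, -0.1, 0.2]
opening: 0.599
```

Emit:
apply_moves(plan="-0.18 0 -0.2 0 0.87 0 0.6; -0.15 0 -0.22 0 0.87 0 0.6; -0.13 0 -0.24 0 0.87 0 0.6; -0.1 0 -0.25 0 0.87 0 0.6; -0.08 0 -0.26 0 0.87 0 0.6")

```text
time_s: 19.95
eef_pos: [0.4203, 0.0701, 0.2115]
eef_rot: [0.607, -0.607, 0.362, -0.362]
wrist_force: [0.1, 0.2, 0.0]
opening: 0.6
```

Emit:
apply_moves(plan="-0.05 0 -0.26 0 0.87 0 0.6; -0.02 0 -0.27 0 0.87 0 0.6; 0 0 -0.27 0 0.87 0 0.6; 0.03 0 -0.27 0 0.87 0 0.6; 0.06 0 -0.26 0 0.87 0 0.6")

```text
time_s: 20.45
eef_pos: [0.3562, 0.0499, 0.2115]
eef_rot: [-0.493, 0.493, -0.506, 0.507]
wrist_force: [0.6, 0.3, 0.8]
opening: 0.599
```

```bash
python3 -c "
from h import *
import cv2
p=jp(-.085,0,.16);go(p,JIG[2]+np.pi/2)
cs=[]
for n in ('side','top'):
    im=ctrl.camera(n)[:,:,::-1]
    cv2.imwrite(f'pics/{n}7.png',im)
    (u,v)=proj(n,jp(-.03,.06,.04)).astype(int);print(u,v);cs.append(cv2.resize(im[v-40:v+40,u-40:u+40],(400,400),interpolation=2))
cv2.imwrite('pics/s7.png',np.hstack(cs))
"
```

```text
t 20.45 pos [0.3562 0.0499 0.2115] yaw -1.5975979741362962 F [0.5554 0.3453 0.7762] op 0.599 q [-0.1943 -0.3198  2.1403 -0.0001  1.3206  1.4033]
need shift shares [-0.0662  1.0313  2.6319] turn shares [-0.0042 -0.0067  0.0014] rows>= 3.0
tool axes
 [[-0.0268  0.0005  0.9996]
 [-0.9996 -0.0002 -0.0268]
 [ 0.0002 -1.      0.0005]]
252 181
221 183
```

View pics/s7.png

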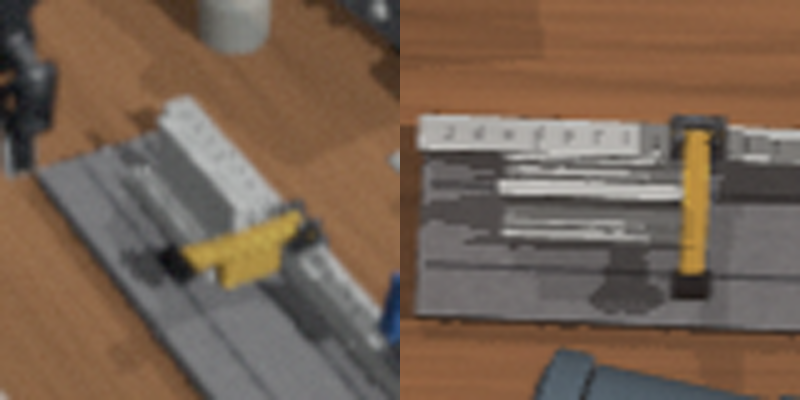

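```bash
python3 -c "
from h import *
import cv2
im=cv2.imread('pics/top7.png')
cv2.imwrite('pics/s8.png',cv2.resize(im[160:215,195:275],None,fx=10,fy=10,interpolation=2))
P=lambda x,y,z:(proj('top',jp(x,y,z))-[195,160]+.45)*10
for nm,a in dict(ribL=(-.028,.128,.076),ribR=(-.028,.008,.076),baseNL=(-.056,.128,.036),baseNR=(-.056,.008,.036),baseFL=(0,.128,.036),leafL=(-.028,.008,.057),leafR=(-.028,-.008,.057),fenceL=(0,.21-YY,.039)).items(): print(nm,P(*a))
s=cv2.imread('pics/side7.png')
cv2.imwrite('pics/s9.png',cv2.resize(s[155:215,215:295],None,fx=10,fy=10,interpolation=2))
P=lambda x,y,z:(proj('side',jp(x,y,z))-[215,155]+.45)*10
for nm,a in dict(ribL=(-.028,.128,.076),ribR=(-.028,.008,.076),baseNL=(-.056,.128,.036),baseNR=(-.056,.008,.036),baseNR0=(-.056,.008,.015),knob=(-.085,0,.049)).items(): print(nm,P(*a))
"
```

```text
ribL [ 56.6758 206.0974]
ribR [424.5232 220.8449]
baseNL [ 64.8664 306.2273]
baseNR [423.9287 320.5996]
baseFL [ 73.6681 140.6545]
leafL [425.9827 228.9234]
leafR [474.4017 230.8644]
fenceL [-101.6238  132.2412]
ribL [294.2591  95.1501]
ribR [450.0241 273.0597]
baseNL [229.1418 200.5241]
baseNR [380.2159 381.8788]
baseNR0 [379.6687 425.7684]
knob [319.6994 391.6182]
```

View pics/s8.png

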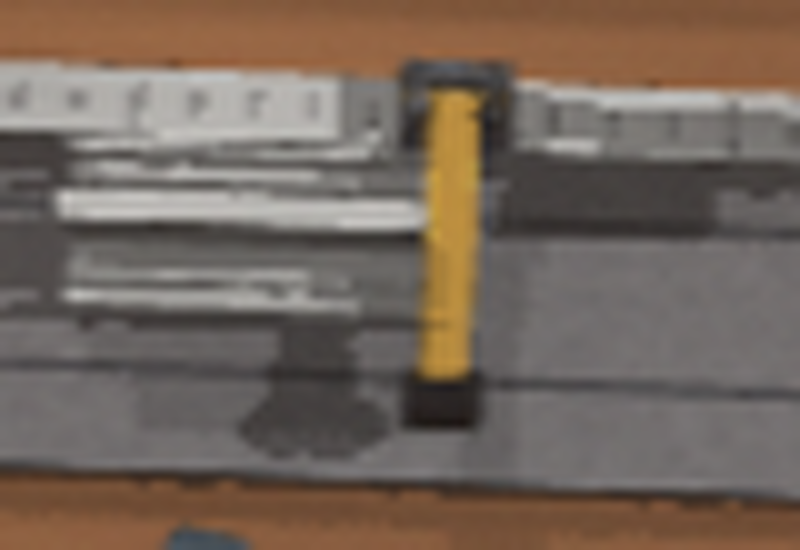

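View pics/s9.png

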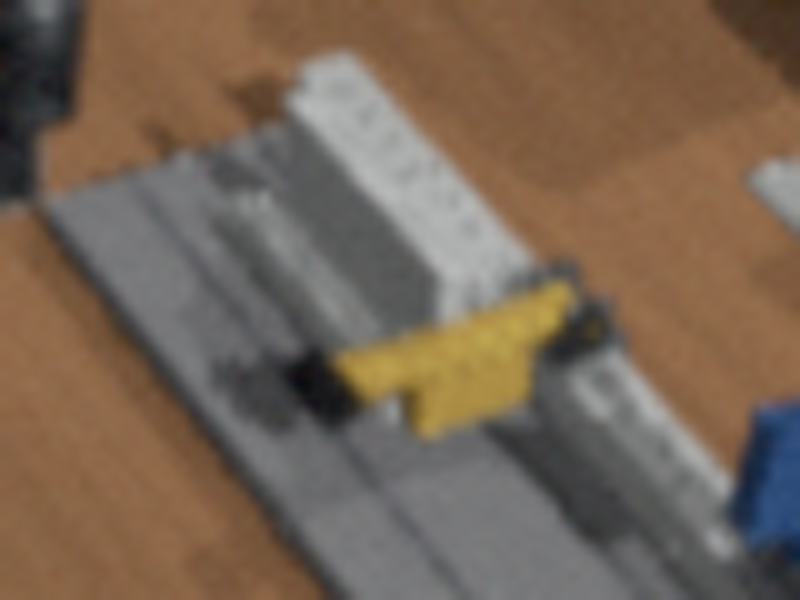

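Checks agree: rib left end at u≈57 (predicted 56.7), its right end meets the leaf at ≈425 (predicted 424.5), row 207 vs 206, and it is flush with the fence in both views. Now back to the yellow knob.

Emit:
apply_moves(plan="0 0.1 0.4 0 0 0 0.5; 0 0.2 0.6 0 0 0 0.5; 0 0.2 0.7 0 0 0 0.5; 0 0.2 0.6 0 0 0 0.5; -0.06 0.2 0.32 0 0 0 0.5")

```text
time_s: 21.05
eef_pos: [0.4908, 0.0499, 0.166]
eef_rot: [-0.495, 0.495, -0.504, 0.505]
wrist_force: [0.5, 0.1, -0.0]
opening: 0.501
```

```bash
python3 -c "
from h import *
p=jp(-.085,0.0003,.043);print(p);go(p,JIG[2]+np.pi/2)"
```

```text
[0.4879 0.05   0.043 ]
t 21.05 pos [0.4908 0.0499 0.166 ] yaw -1.590803460718951 F [ 0.4871  0.079  -0.0087] op 0.501 q [-0.1399  0.0824  1.8818  0.      1.1755  1.4509]
need shift shares [-0.0022  2.4596 -0.0634] turn shares [-0.0152  0.0499  0.0015] rows>= 3.0
tool axes
 [[-0.02    0.0018  0.9998]
 [-0.9998 -0.0002 -0.02  ]
 [ 0.0002 -1.      0.0018]]
```

Emit:
apply_moves(plan="0 0.4 -0.05 0 0.05 0 0.5; 0 0.6 0 0 0 0 0.5; 0 0.6 0 0 0 0 0.5; 0 0.5 0 0 0 0 0.5; 0 0.3 0 0 0 0 0.5")

```text
time_s: 21.55
eef_pos: [0.4847, 0.0505, 0.0441]
eef_rot: [0.493, -0.494, 0.507, -0.506]
wrist_force: [-1.1, 0.4, 0.5]
opening: 0.498
```

```bash
python3 -c "
from h import *
import cv2
p=jp(-.085,0.0003,.043);print(p);go(p,JIG[2]+np.pi/2)
s=ctrl.camera('side')[:,:,::-1]
cv2.imwrite('pics/s10.png',cv2.resize(s[145:215,205:295],None,fx=8,fy=8,interpolation=2))
"
```

```text
[0.4879 0.05   0.043 ]
t 21.55 pos [0.4847 0.0505 0.0441] yaw -1.5963600139726632 F [-1.1369  0.4084  0.5102] op 0.498 q [-0.1404  0.2763  1.9545  0.0001  0.9131  1.4559]
need shift shares [0.008  0.0219 0.0635] turn shares [ 0.019   0.0036 -0.003 ] rows>= 1.0
tool axes
 [[-0.0256 -0.0023  0.9997]
 [-0.9997  0.0004 -0.0256]
 [-0.0004 -1.     -0.0023]]
```

View pics/s10.png

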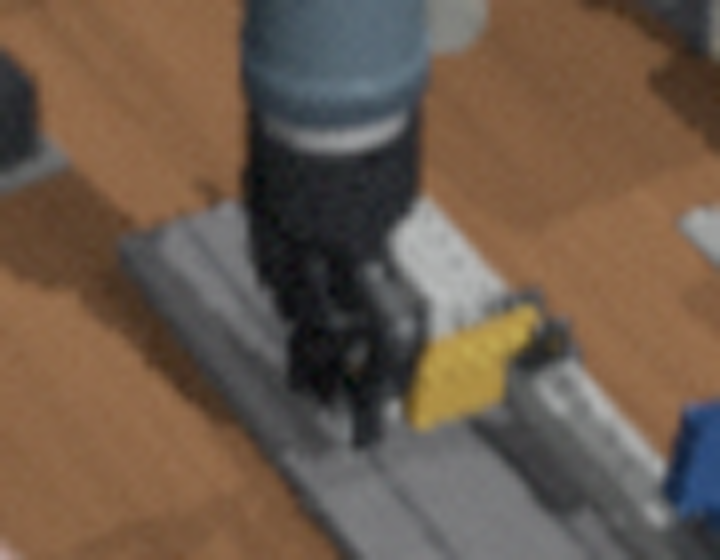

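Fingers straddle the knob (350,390), clear of the blank. Close and check forces.

Emit:
apply_moves(plan="0 0.02 0.05 0 0 0 0.5; 0 0 0 0 0 0 0.35; 0 0 0 0 0 0 0.1; 0 0 0 0 0 0 0.1; 0 0 0 0 0 0 0.1")

```text
time_s: 22.1
eef_pos: [0.4891, 0.0511, 0.0466]
eef_rot: [-0.494, 0.492, -0.507, 0.507]
wrist_force: [1.5, 5.6, -1.1]
opening: 0.292
```

Emit:
apply_moves(plan="0 0 0 0 0 0 0.1; 0 0 0 0 0 0 0.1; 0 0 0 0 0 0 0.1; 0 0 0 0 0 0 0.1; 0 0 0 0 0 0 0.1")

```text
time_s: 22.6
eef_pos: [0.4892, 0.0511, 0.0467]
eef_rot: [-0.494, 0.492, -0.507, 0.507]
wrist_force: [2.9, 6.5, -1.1]
opening: 0.289
```

```bash
python3 -c "
from h import *
import cv2
p=jp(-.085,0.0003,.043);print(p);go(p,JIG[2]+np.pi/2)
q=np.linspace(0,1.75,21)
for a,b in zip(q[:-1],q[1:]): print(round(b,2),'y',round(2.02*(np.sin(a)-np.sin(b)),3),'z',round(-2.02*(np.cos(b)-np.cos(a)),3))
"
```

```text
[0.4879 0.05   0.043 ]
t 22.6 pos [0.4892 0.0511 0.0467] yaw -1.5992338766315761 F [ 2.8646  6.4784 -1.117 ] op 0.289 q [-0.139   0.2765  1.9469  0.0025  0.9151  1.4587]
need shift shares [ 0.0234  0.0737 -0.0268] turn shares [-0.0273 -0.0203 -0.0137] rows>= 1.0
tool axes
 [[-0.0284  0.0033  0.9996]
 [-0.9996  0.0016 -0.0284]
 [-0.0016 -1.      0.0033]]
0.09 y -0.177 z 0.008
0.18 y -0.175 z 0.023
0.26 y -0.172 z 0.038
0.35 y -0.168 z 0.053
0.44 y -0.163 z 0.068
0.52 y -0.157 z 0.082
0.61 y -0.149 z 0.095
0.7 y -0.14 z 0.108
0.79 y -0.13 z 0.12
0.88 y -0.119 z 0.131
0.96 y -0.107 z 0.14
1.05 y -0.095 z 0.149
1.14 y -0.081 z 0.157
1.22 y -0.067 z 0.163
1.31 y -0.053 z 0.169
1.4 y -0.038 z 0.173
1.49 y -0.022 z 0.175
1.58 y -0.007 z 0.177
1.66 y 0.008 z 0.176
1.75 y 0.024 z 0.175
```

Emit:
apply_moves(plan="0 -0.18 0.01 0 0 0 0.1; 0 -0.17 0.02 0 0 0 0.1; 0 -0.17 0.04 0 0 0 0.1; 0 -0.17 0.05 0 0 0 0.1; 0 -0.16 0.07 0 0 0 0.1")

```text
time_s: 23.1
eef_pos: [0.4989, 0.0509, 0.089]
eef_rot: [-0.494, 0.491, -0.506, 0.508]
wrist_force: [8.0, 5.9, -10.4]
opening: 0.291
```

```bash
python3 -c "
from h import *
import cv2
q=.44
p=jp(.016-.101*np.cos(q),0.0003,.0455+.101*np.sin(q));go(p,JIG[2]+np.pi/2)
s=ctrl.camera('side')[:,:,::-1]
cv2.imwrite('pics/s11.png',cv2.resize(s[145:215,205:295],None,fx=8,fy=8,interpolation=2))
"
```

```text
t 23.1 pos [0.4989 0.0509 0.089 ] yaw -1.5990055104845529 F [  8.0369   5.9415 -10.4328] op 0.291 q [-0.1369  0.2173  1.9101  0.0026  1.0105  1.4607]
need shift shares [ 0.0232  0.0097 -0.0282] turn shares [-0.0331 -0.0184 -0.015 ] rows>= 1.0
tool axes
 [[-0.0282  0.004   0.9996]
 [-0.9996  0.0017 -0.0282]
 [-0.0018 -1.      0.004 ]]
```

View pics/s11.png

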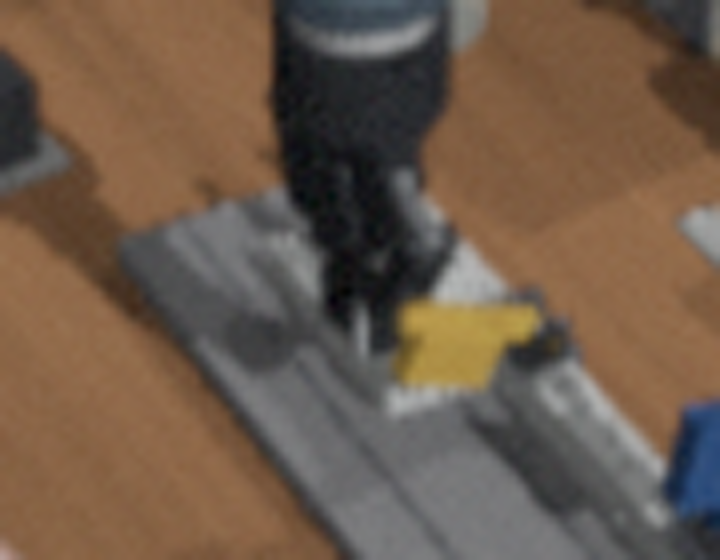

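Leaf is rising with the knob, and the blank's end (400,400) shows in place below it. Continue the arc.

Emit:
apply_moves(plan="0 -0.15 0.1 0 0 0 0.1; 0 -0.14 0.11 0 0 0 0.1; 0 -0.14 0.11 0 0 0 0.1; 0 -0.13 0.12 0 0 0 0.1; 0 -0.12 0.13 0 0 0 0.1")

```text
time_s: 23.65
eef_pos: [0.5251, 0.0501, 0.1217]
eef_rot: [0.493, -0.493, 0.508, -0.506]
wrist_force: [0.8, 4.9, -9.8]
opening: 0.289
```

Emit:
apply_moves(plan="0 -0.11 0.14 0 0 0 0.1; 0 -0.09 0.15 0 0 0 0.1; 0 -0.08 0.16 0 0 0 0.1; 0 -0.07 0.16 0 0 0 0.1; 0 -0.05 0.17 0 0 0 0.1")

```text
time_s: 24.15
eef_pos: [0.5633, 0.0491, 0.1415]
eef_rot: [0.492, -0.494, 0.508, -0.505]
wrist_force: [-3.7, 5.2, -5.6]
opening: 0.285
```

```bash
python3 -c "
from h import *
q=1.31
p=jp(.016-.101*np.cos(q),0.0003,.0455+.101*np.sin(q));go(p,JIG[2]+np.pi/2)
"
```

```text
t 24.15 pos [0.5633 0.0491 0.1415] yaw -1.5985603264627544 F [-3.719   5.1933 -5.5669] op 0.285 q [-0.1237  0.2729  1.7135  0.0014  1.1596  1.4743]
need shift shares [ 0.0207 -0.0316 -0.0094] turn shares [ 0.0358 -0.0147 -0.0143] rows>= 1.0
tool axes
 [[-0.0278 -0.0042  0.9996]
 [-0.9996  0.0018 -0.0278]
 [-0.0017 -1.     -0.0043]]
```

Emit:
apply_moves(plan="0 -0.04 0.17 0 0 0 0.1; 0 -0.02 0.18 0 0 0 0.1; 0 -0.01 0.18 0 0 0 0.1; 0 0.01 0.18 0 0 0 0.1; 0 0.02 0.17 0 0 0 0.1")

```text
time_s: 24.65
eef_pos: [0.6081, 0.0478, 0.1443]
eef_rot: [0.493, -0.493, 0.508, -0.506]
wrist_force: [-3.4, 5.4, 0.2]
opening: 0.284
```

```bash
python3 -c "
from h import *
import cv2
q=1.75
p=jp(.016-.101*np.cos(q),0.0003,.0455+.101*np.sin(q));go(p,JIG[2]+np.pi/2)
s=ctrl.camera('side')[:,:,::-1]
cv2.imwrite('pics/s12.png',cv2.resize(s[135:215,205:305],None,fx=8,fy=7,interpolation=2))
"
```

```text
t 24.65 pos [0.6081 0.0478 0.1443] yaw -1.5984581074665738 F [-3.4281  5.4074  0.1627] op 0.284 q [-0.1166  0.3588  1.5948  0.0014  1.1905  1.4814]
need shift shares [ 0.0188 -0.0117 -0.0254] turn shares [ 0.02   -0.0138 -0.0129] rows>= 1.0
tool axes
 [[-0.0277 -0.0024  0.9996]
 [-0.9996  0.0016 -0.0277]
 [-0.0015 -1.     -0.0024]]
```

View pics/s12.png

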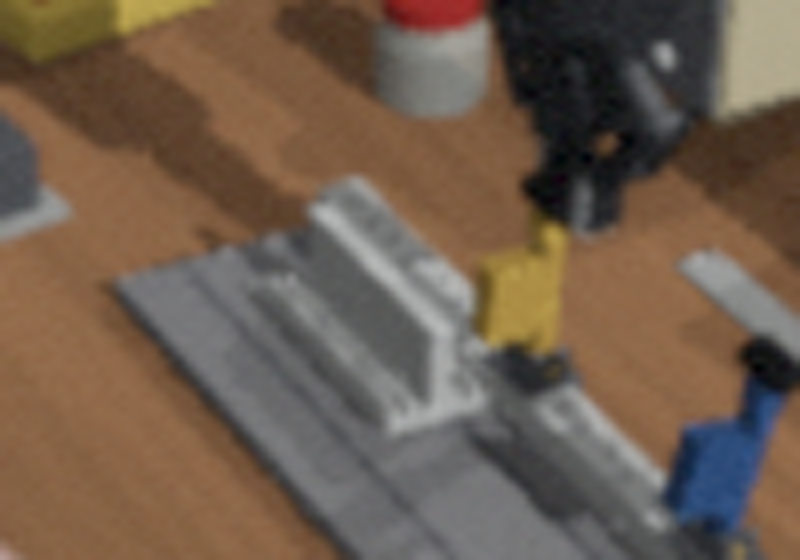

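Leaf is up past upright (yellow at (520,290)), the blank undisturbed against the fence. A bit further back, open, lift away.

Emit:
apply_moves(plan="0 0.01 0.08 0 0 0 0.1; 0 0 0 0 0 0 0.1; 0 0 0 0 0 0 0.4; 0 0 0 0 0 0 0.6; 0 0 0 0 0 0 0.6")

```text
time_s: 25.2
eef_pos: [0.6136, 0.0461, 0.1444]
eef_rot: [-0.493, 0.492, -0.506, 0.508]
wrist_force: [-0.1, 0.8, -0.3]
opening: 0.597
```

Emit:
apply_moves(plan="0 0 0 0 0 0 0.6; 0 -0.2 0 0 0 0 0.6; 0 -0.4 0 0 0 0 0.6; 0 -0.6 0 0 0 0 0.6; 0 -0.6 0 0 0 0 0.6")

```text
time_s: 25.7
eef_pos: [0.6126, 0.0464, 0.2348]
eef_rot: [0.493, -0.493, 0.507, -0.507]
wrist_force: [1.1, -1.1, -0.6]
opening: 0.599
```

Emit:
apply_moves(plan="0 -0.3 -0.3 0 0 0 0.6; 0 0 -0.8 0 0 0 0.6; 0 0 -1 0 0 0 0.6; 0 0 -1 0 0 0 0.6; 0 0 -1 0 0 0 0.6")

```text
time_s: 26.2
eef_pos: [0.4062, 0.0524, 0.2488]
eef_rot: [-0.493, 0.493, -0.507, 0.507]
wrist_force: [-0.0, 0.6, 1.1]
opening: 0.601
```

Emit:
apply_moves(plan="0 0 -0.8 0 0 0 0.6; 0 0 -0.2 0 0 0 0.6; 0 0 0 0 0 0 0.6; 0 0 0 0 0 0 0.6; 0 0 0 0 0 0 0.6")

```text
time_s: 26.7
eef_pos: [0.3591, 0.0536, 0.2488]
eef_rot: [-0.493, 0.493, -0.507, 0.507]
wrist_force: [-0.3, 0.5, 0.5]
opening: 0.598
```

```bash
python3 -c "
from h import *
import cv2
go([.4,0,.3],JIG[2]+np.pi/2)
s=ctrl.camera('side')[:,:,::-1];t=ctrl.camera('top')[:,:,::-1]
cv2.imwrite('pics/side13.png',s);cv2.imwrite('pics/top13.png',t)
a=cv2.resize(s[145:215,215:285],(400,400),interpolation=2);b=cv2.resize(t[150:220,190:260],(400,400),interpolation=2)
cv2.imwrite('pics/s13.png',np.hstack([a,b]))
k=400/70
for n,o in(('side',(215,145)),('top',(190,150))):
  for nm,L in dict(ribL=(-.028,.128,.076),ribR=(-.028,.008,.076),baseNR=(-.056,.008,.015),baseNL=(-.056,.128,.036)).items(): print(n,nm,(proj(n,jp(*L))-o+.5)*k-.5)
for q in ('transformer_center','meter_center','driver_grip','jar'): print(q,[(np.round(d['point'],3).tolist(),round(d['score'],2)) for d in ctrl.recognise('side',q)[:1]])
"
```

```text
t 26.7 pos [0.3591 0.0536 0.2488] yaw -1.5996243868485496 F [-0.3483  0.4764  0.5162] op 0.598 q [-0.1824 -0.3504  2.0851  0.      1.4062  1.4172]
need shift shares [ 1.0471 -1.0236  0.8487] turn shares [-0.0062 -0.0236  0.0006] rows>= 2.0
tool axes
 [[-0.0288  0.0007  0.9996]
 [-0.9996 -0.0001 -0.0288]
 [ 0.0001 -1.      0.0007]]
side ribL [167.9338 111.3   ]
side ribR [256.9423 212.9627]
side baseNR [216.7393 300.2248]
side baseNL [130.7239 171.5138]
top ribL [ 60.7433 174.6985]
top ribR [270.9418 183.1257]
top baseNR [271.5056 244.3343]
top baseNL [ 65.4237 231.9156]
transformer_center [([0.438, 0.332, 0.028], 0.89)]
meter_center [([0.638, 0.485, 0.036], 0.46)]
driver_grip [([0.681, -0.407, 0.02], 0.61)]
jar [([0.699, 0.321, 0.052], 0.58)]
```

View pics/s13.png

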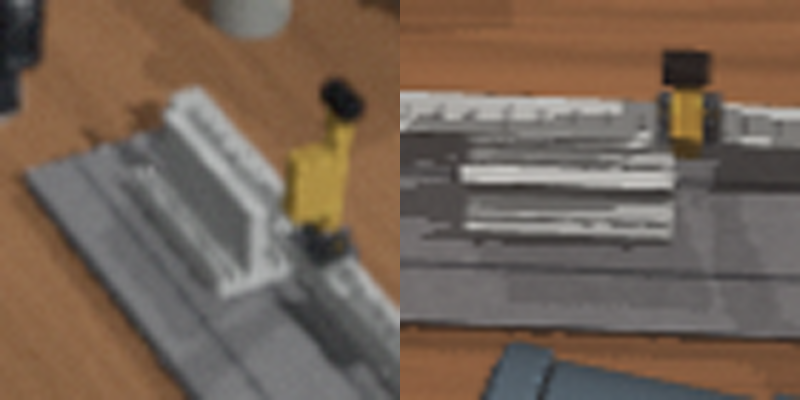

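Both views match the gauged pose: rib ends in the top crop at u≈60 and 272 (predicted 60.7 and 270.9), base corner in the side crop at (220,297) (predicted (217,300)). Yellow stands up and the arm is clear. The meter reading is off with a low score (0.46), so I'll check it against the first top picture before handing in.

```bash
python3 -c "
from h import *
import cv2
a=cv2.imread('pics/top0.png');b=cv2.imread('pics/top13.png')
d=cv2.absdiff(a,b).max(2)
for nm,(x0,y0,x1,y1) in dict(meter=(85,135,125,195),trafo=(130,195,168,228),jar=(140,120,170,150),driver=(360,125,382,185),blue=(280,150,300,182)).items(): print(nm,'px changed>40:',int((d[y0:y1,x0:x1]>40).sum()))
print(ctrl.hand_in())
"
```

```text
meter px changed>40: 0
trafo px changed>40: 0
jar px changed>40: 0
driver px changed>40: 0
blue px changed>40: 0
the job is handed in; nothing more can be done
None
```

The job is done and handed in at about 27 s of the 72 s; `hand_in` reports no verdict.

**What I did:**
1. I pinched the yellow knob and swung the leaf down.
2. I picked the aluminium blank up by its rib, leaving the purple and red look-alikes alone.
3. I set it on the bed, pushed it against the fence (about 15 N) and then against the stop (about 20 N). I eased off and let go.
4. I pinched the knob again and swung the yellow leaf back up past upright.

**Last checks:**
- **Blank:** in the top view both rib ends lie within about 1 enlarged-crop pixel (under 1 mm) of the gauged position. In the side view the base corner is off by about 3 crop pixels. It looks flat and flush with the fence.
- **Stops:** yellow is visibly upright and blue unchanged. I did not measure the yellow leaf's final angle; when I let go, the gripper stood where a leaf angle of about 1.8 rad puts the knob.
- **Other things:** the top-view patches around the meter, transformer, jar, driver and blue stop show no changed pixels from the first picture.

**What disagreed:**
- A last side-camera reading put the meter about 40 mm from its first position, with a low score (0.46). I take it as a false reading, since the top view shows no change there.
- Side forces while pinching the knob put it 1–2 mm from where the pictures did. The push against the stop settled the blank's position, so this did not affect the gauging.

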